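Change over the gauges in the temperature-soak station and set its timer

TASK

Change over the gauges in the fan soak station: draw the carrier out by its black handle until it clicks into the loading station, lay the soaked gauges it carries flat in the wooden tray, and lay every fresh gauge from the rubber mat across a cradle of its own on the carrier, its handle in the middle. Then push the carrier back under the fan until it clicks into the soak station, and only after that set the timer: turn its knob clockwise past the red 30-minute mark, then back to the green 10-minute mark. Leave the other things on the bench alone.

Things in the scene. Friction and masses are not known exactly. Their poses are not given: they have to be found in the camera images.
- station: fixed soak station: dark base plate 110 (x) by 500 (y) by 8 mm, two rails along its y axis, and a grey fan hood (142 mm in x, 170 mm in y, centred at y = -150 mm, top 131 mm high) open at its front and both y ends. Origin: underside of the base plate, midway between the rails; y points along the rails from the hood to the loading station
- carrier (a joint): travel (m) of the aluminium carrier along the station's +y: 0 = soak detent under the fan (its start), 0.270 = loading detent, clear of the hood. A sprung ball drops into a notch at both, pulls the carrier in over the last 3 mm and holds it with some 7 N; elsewhere it slides with about 1 N. Stops 14 mm beyond the detents: it can be overrun
- handle (a point): middle of the gripped part of the carrier's upright round black handle, 22 mm in diameter, 92 mm above the bench; the handle's top is 18 mm above this point, its gripped part reaches 20 mm below. It is 182 mm from cradle_2 along the rails' +y and stays 97 mm or more outside the hood. Axes as the station's
- cradle_1 (a point): cradle 1 of 3 on the carrier (1 nearest the hood, 52 mm apart): middle of its floor, 46 mm above the bench. A gauge lies along x on two white ribs (at x = +-22 mm, 6 mm wide, 8 mm above the plate) between two pairs of round-topped pins, 8 mm thick, 22 mm apart, 14 mm above the floor; its handle's middle is then 8 mm above this point. Axes as the station's
- cradle_2 (a point): cradle 2 of 3 on the carrier (1 nearest the hood, 52 mm apart): middle of its floor, 46 mm above the bench. A gauge lies along x on two white ribs (at x = +-22 mm, 6 mm wide, 8 mm above the plate) between two pairs of round-topped pins, 8 mm thick, 22 mm apart, 14 mm above the floor; its handle's middle is then 8 mm above this point. Axes as the station's
- cradle_3 (a point): cradle 3 of 3 on the carrier (1 nearest the hood, 52 mm apart): middle of its floor, 46 mm above the bench. A gauge lies along x on two white ribs (at x = +-22 mm, 6 mm wide, 8 mm above the plate) between two pairs of round-topped pins, 8 mm thick, 22 mm apart, 14 mm above the floor; its handle's middle is then 8 mm above this point. Axes as the station's
- soaked_1_mid (a point): plug gauge, 98 mm long, 140 g: six-sided steel handle 62 mm long, 18 wide, 16 high, with a 12 mm thick pin out of each end (24 and 12 mm long). The point: centre of the handle on its axis, 8 mm above what it lies on; y runs along the gauge, to the short pin. Grasp across the handle. It has finished soaking and lies in a cradle at the start (1 or 2 of the 3 are present)
- soaked_2_mid (a point): plug gauge, 98 mm long, 140 g: six-sided steel handle 62 mm long, 18 wide, 16 high, with a 12 mm thick pin out of each end (24 and 12 mm long). The point: centre of the handle on its axis, 8 mm above what it lies on; y runs along the gauge, to the short pin. Grasp across the handle. It has finished soaking and lies in a cradle at the start (1 or 2 of the 3 are present)
- soaked_3_mid (a point): plug gauge, 98 mm long, 140 g: six-sided steel handle 62 mm long, 18 wide, 16 high, with a 12 mm thick pin out of each end (24 and 12 mm long). The point: centre of the handle on its axis, 8 mm above what it lies on; y runs along the gauge, to the short pin. Grasp across the handle. It has finished soaking and lies in a cradle at the start (1 or 2 of the 3 are present)
- fresh_1_mid (a point): plug gauge, 98 mm long, 140 g: six-sided steel handle 62 mm long, 18 wide, 16 high, with a 12 mm thick pin out of each end (24 and 12 mm long). The point: centre of the handle on its axis, 8 mm above what it lies on; y runs along the gauge, to the short pin. Grasp across the handle. It is fresh and lies on the black rubber mat (140 x 235 x 3 mm) at the start (2 or 3 of the 3 are present)
- fresh_2_mid (a point): plug gauge, 98 mm long, 140 g: six-sided steel handle 62 mm long, 18 wide, 16 high, with a 12 mm thick pin out of each end (24 and 12 mm long). The point: centre of the handle on its axis, 8 mm above what it lies on; y runs along the gauge, to the short pin. Grasp across the handle. It is fresh and lies on the black rubber mat (140 x 235 x 3 mm) at the start (2 or 3 of the 3 are present)
- fresh_3_mid (a point): plug gauge, 98 mm long, 140 g: six-sided steel handle 62 mm long, 18 wide, 16 high, with a 12 mm thick pin out of each end (24 and 12 mm long). The point: centre of the handle on its axis, 8 mm above what it lies on; y runs along the gauge, to the short pin. Grasp across the handle. It is fresh and lies on the black rubber mat (140 x 235 x 3 mm) at the start (2 or 3 of the 3 are present)
- tray: low wooden tray with blue felt, loose, 0.6 kg, 146 mm (x) by 180 mm (y), 18 mm high, walls 5 mm thick, floor 5 mm above its underside. Origin: centre of the underside. A gauge lying flat in it has its handle's middle 13 mm above the origin. Two gauges fit side by side along x, 70 mm apart in y
- timer: dial timer, a fixed white box 84 x 84 x 40 mm, origin at the centre of its underside. On top a black scale of minute marks 8 degrees apart, clockwise from above: 0 at 120 degrees (anticlockwise from the timer's x axis), 10 minutes green at 40 degrees, 30 minutes (top mark) red at -120 degrees; every fifth mark is long
- knob_top (a point): centre of the top face of the timer's round grey knob, 70 mm above the bench: 47 mm in diameter, 26 mm high, axis vertical, with an orange pointer line; below it a skirt 61 mm across, 3 mm thick. Can be gripped at any angle and turned about 1.4 rad a grasp
- dial (a joint): angle of the timer's knob (rad), growing clockwise from above, 0.1396 rad a minute: 0 at the 0 mark (lower stop), 1.396 at the green 10-minute mark, 4.189 at the red 30-minute mark, upper stop 4.589. Turns with 0.05 N m of friction and stays where it is left (running down is too slow to matter)
- oil_bottle: yellow oil bottle with red nozzle, 36 mm across, 98 mm tall; leave it alone. Origin: centre of the underside
- ring_gauge: steel ring gauge, 46 mm across, 14 mm high; leave it alone. Origin: centre of the underside
- caliper: vernier caliper, 240 mm long, lying flat; leave it alone. Origin: centre of the underside
Mind the look-alikes: they are no part of the job. Leave any pink look-alike of the timer alone.

How it is judged:
By the outcome, as a careful person would: the job done as asked, in the order asked, and still so for the second after the job is handed in, with the robot touching nothing.
Of soaked_1, soaked_2, soaked_3 only 1 to 2 are there at a start; the rules pass over those that are not, and their reading is None.
Of fresh_1, fresh_2, fresh_3 only 2 to 3 are there at a start; the rules pass over those that are not, and their reading is None.
At some moment in a run one of tray may be knocked a few centimetres aside while the robot is not near it.
Once in a run the grip may slacken for a moment while it holds something.
It also fails if it takes over 210 s, if anything falls off the work surface, if the arm or the gripper's body presses on something with over 40 N, if the wrist force passes 120 N, or if a joint passes its speed limit or range.

ROBOT

A 7-joint arm with a two-finger parallel gripper is mounted at the origin on a cart in front of the work surface, level with it; the furniture and walls round the work are solid. World frame = base frame: x ahead of the robot, y to its left, z up, the work surface at z = 0. Lengths are in mm, angles in rad, forces in N, time in s.
With the tool pointing down it reaches from about 400 to 925 mm from the base axis. Payload 5.6 kg.
Tool frame: the origin (TCP) lies between the finger pads; the fingertips stand 8 mm ahead of it and the grasp point (between the pads) lies 11 mm behind it; z points along the fingers, y is the direction in which the jaws open and shut (so a half turn about z gives the same grasp; the last joint's range is limited). The gripper opens to 85 mm and grips with 20 to 120 N. Pads are 22 mm wide; open, the fingers measure 114 mm over their backs; the gripper's body (76 mm by 85 mm) begins 54 mm behind the grasp point. The pads swing forward as they close: fully open they stand 13 mm farther back than shut.
Start: joints at [-1.337, 0.468, -0.012, 1.603, 0.006, 1.071, -0.056], TCP at [177.672, 625.253, 239.29] pointing down, gripper open.
Joint ranges: [-2.53, 2.53], [-0.31, 2.02], [-1.57, 1.55], [0.28, 2.44], [-1.29, 4.43], [0.15, 1.84], [-2.92, 2.92]. Speed limits (rad/s): [2.57, 2.57, 3.14, 3.14, 3.14, 3.14, 3.14].

INTERFACE

Orientations are given as a unit quaternion [w, x, y, z].
In Python, from workcell import ctrl, optics gives the robot as it stands.
- The arm moves only by the shell command python3 -m handwheel 'ROWS' [FORCE]. ROWS is text: rows parted by semicolons, each of 5 numbers parted by spaces: the shift along the tool's x, y, z in m, then the turn about the tool's z in degrees, then the finger opening in m, from 0 to 0.0854. A call has 1 to 12 rows; each row is the pose to reach, as a shift and turn from the pose commanded when the call began, along the tool's axes at that moment; what a row does not reach only later rows make up. A row lasts 1/10 s, in which the tool goes at most 50 mm and 8.59 degrees, less where a joint would pass 70% of its speed; a pose out of reach is approached as far as the arm can. A call with a gripper value outside its range is refused whole. The fingers move at their own pace and stop on an object; FORCE is the grip in N (left out, the last holds). Time passes only in rows, so rows that repeat a pose let the fingers close. It gives the time, the measured TCP pose, the force and the opening at its end, in the units of the state.
- ctrl.read_state(): the state, without advancing time (a new reading comes with each control period).
- optics.camera(name): name is "scene" or "top" or "wrist"; returns a dict with "img" (384x512x3 uint8, red, green, blue), "z_map" (384x512 float32, mm along the optical axis (not along the pixel's ray), 0 where there is no reading), "fx", "fy", "cx", "cy" (pixels), "pose" (4x4, takes a point from camera to world coordinates); the wrist camera has in their place "hand_eye" (4x4, takes a point from camera to tool coordinates, whose origin is the TCP and whose axes are the flange's). Camera axes: x right, y down, z forward; pixel columns grow to the right and rows downward; lengths in mm; the calibration is good to about 2 mm. A picture is of the moment at which its call begins: read the wrist's pose just before it.
- ctrl.hand_in(): hands the job in, once; it reports no verdict.
The state is a dict: "clock": time; "qpos": joint angles; "dq": joint speeds; "effort": joint torques, N m; "tcp_pos": TCP position; "ee_rot": TCP orientation; "wrist_force": force on the tool from outside, world axes, zero at the start; "ft_torque": the same for the moment, N m; "finger_gap": finger opening in mm.
Only numpy, scipy, OpenCV 4.12 (cv2) and the standard library are available. Lean on these libraries where they do the work, as an engineer would, in place of code of your own. Each camera call takes 0.05 s, during which the arm holds its last target.

## Working session

There is one attempt and no reset: what is moved stays moved. The work goes in short steps, Python scripts to look and compute and a shell command to move; the robot and the scene stay as the last step left them, time stands still between calls to the robot, and variables do not carry over. Pictures are saved under pics/ and viewed, and the job is handed in when it is done.

```bash
ls; mkdir -p pics; python3 - <<'E'
from workcell import ctrl, optics
import cv2
print(ctrl.read_state())
for n in ["scene","top","wrist"]:
    c=optics.camera(n)
    cv2.imwrite(f"pics/{n}0.png",cv2.resize(c["img"][:,:,::-1],(800,600),interpolation=cv2.INTER_CUBIC))
    print(n,c["fx"],c["fy"],c["cx"],c["cy"],c.get("pose",c.get("hand_eye")))
E
```

```text
pics
{'clock': 0.0, 'qpos': array([-1.33699062,  0.46840302, -0.01160478,  1.60364294,  0.0060021 ,
        1.07141106, -0.05629648]), 'dq': array([-0.00185144,  0.00163098,  0.00123012,  0.00237016, -0.00053793,
       -0.00022977, -0.00177509]), 'effort': array([ 1.10863166e-03, -5.32385623e+01,  2.22315628e-02, -2.51303995e+01,
        1.13892838e-02,  7.79220136e-03, -6.28063308e-07]), 'tcp_pos': array([177.54727921, 624.70063744, 238.3135632 ]), 'ee_rot': array([-6.26961332e-05,  1.37989882e-01,  9.90433216e-01, -9.12794381e-04]), 'wrist_force': array([-0.59025327,  0.7660055 , -0.37493261]), 'ft_torque': array([ 0.03431837, -0.01223829, -0.03141067]), 'finger_gap': 85.2904952462}
scene 460.389172454187 460.389172454187 248.1744074775118 187.57711355686914 [[ 4.45583231e-01 -3.90827269e-01  8.05425124e-01 -6.55132584e+02]
 [-8.95110482e-01 -2.09829770e-01  3.93381104e-01 -5.81512962e+02]
 [ 1.52581065e-02 -8.96228494e-01 -4.43330212e-01  7.49369950e+02]
 [ 0.00000000e+00  0.00000000e+00  0.00000000e+00  1.00000000e+00]]
top 394.8003747301909 394.8003747301909 266.5021791531431 199.17151812337545 [[-6.74729746e-03 -9.87080413e-01  1.60083515e-01  3.10690754e+02]
 [-9.99956052e-01  5.61808255e-03 -7.50546786e-03  1.53618742e+01]
 [ 6.50913791e-03 -1.60127122e-01 -9.87074939e-01  1.42628978e+03]
 [ 0.00000000e+00  0.00000000e+00  0.00000000e+00  1.00000000e+00]]
wrist 325.9617994533944 325.9617994533944 258.0142549849103 194.96771311948507 [[-6.37274652e-04 -9.65242156e-01 -2.61356414e-01  6.63668645e+01]
 [ 9.99999618e-01 -4.58679461e-04 -7.44338562e-04 -2.24617188e-01]
 [ 5.98588139e-04 -2.61356788e-01  9.65242079e-01 -1.34599327e+02]
 [ 0.00000000e+00  0.00000000e+00  0.00000000e+00  1.00000000e+00]]
```

View pics/top0.png

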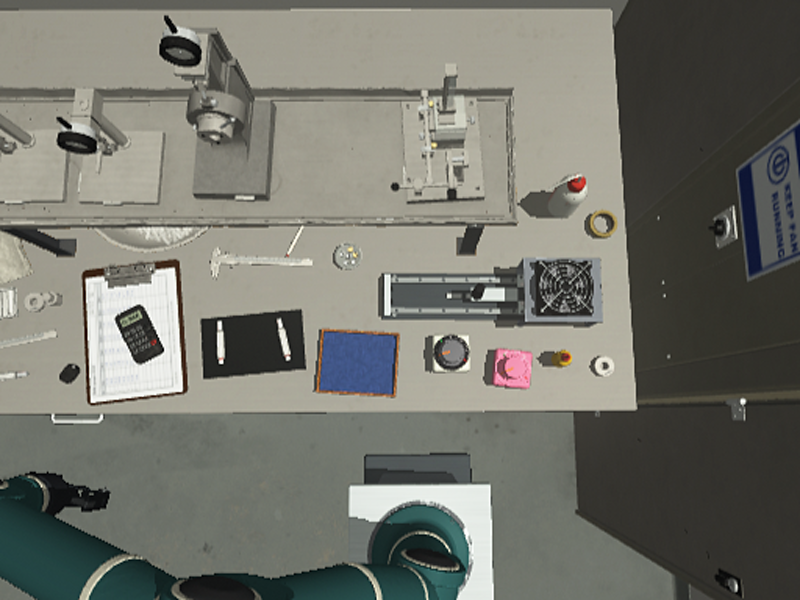

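View pics/scene0.png

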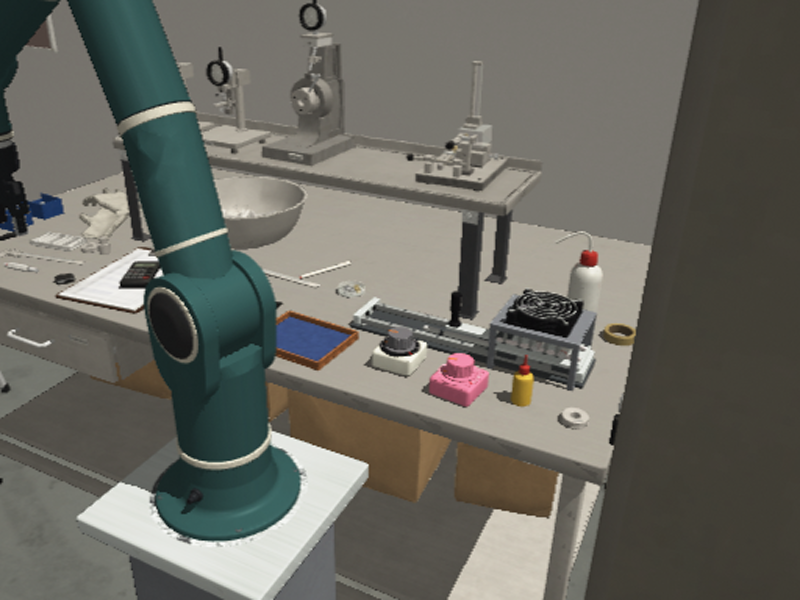

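View pics/wrist0.png

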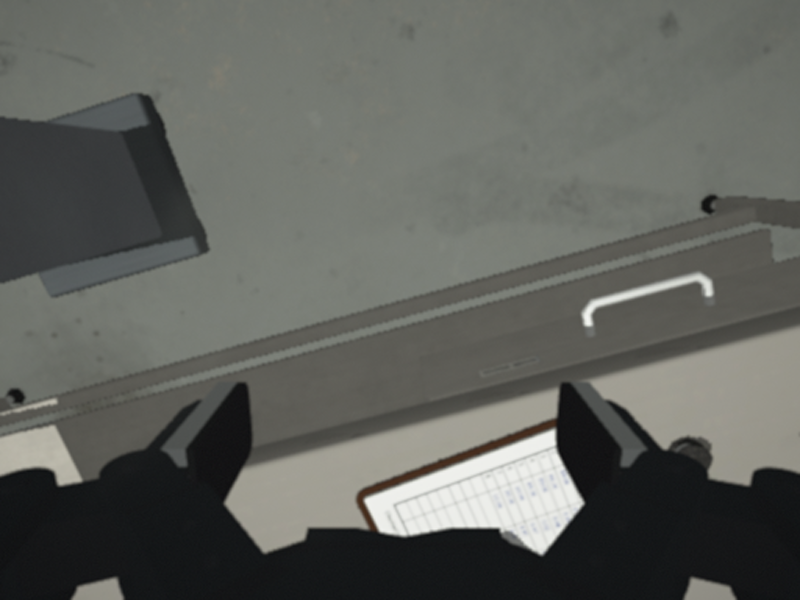

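The top view shows these lookalikes:
- **Timer:** the white one at (452,353) is the target. The pink one at (512,368) is the decoy.
- **Fresh gauges:** two on the mat, at (220,342) and (283,338). The white calipers or pens at (262,260) and (295,240) are not gauges.
- **Carrier handle:** the black upright at (480,291).
- **Tray:** blue, at (358,362).

Next I'll take close crops and measurements.

```bash
cat > h.py <<'E'
import numpy as np, cv2
from workcell import ctrl, optics
from scipy.spatial.transform import Rotation as R
def T_tool(s):
    q=s["ee_rot"]; T=np.eye(4); T[:3,:3]=R.from_quat([q[1],q[2],q[3],q[0]]).as_matrix(); T[:3,3]=s["tcp_pos"]; return T
def cam(n):
    s=ctrl.read_state(); c=optics.camera(n)
    c["P"]=c["pose"] if "pose" in c else T_tool(s)@c["hand_eye"]
    return c
def ray(c,u,v,z):
    d=c["P"][:3,:3]@np.array([(u-c["cx"])/c["fx"],(v-c["cy"])/c["fy"],1]); o=c["P"][:3,3]
    return o+d*(z-o[2])/d[2]
def pts(c):
    v,u=np.mgrid[0:384,0:512]; z=c["z_map"]
    X=np.stack([(u-c["cx"])/c["fx"]*z,(v-c["cy"])/c["fy"]*z,z],-1)
    W=X@c["P"][:3,:3].T+c["P"][:3,3]; W[z==0]=np.nan; return W
def proj(c,p):
    q=c["P"][:3,:3].T@(np.asarray(p)-c["P"][:3,3]); return q[0]/q[2]*c["fx"]+c["cx"],q[1]/q[2]*c["fy"]+c["cy"]
def crop(c,name,u0,v0,u1,v1,k):
    cv2.imwrite("pics/"+name,cv2.resize(c["img"][v0:v1,u0:u1,::-1],None,fx=k,fy=k,interpolation=cv2.INTER_CUBIC))
E
python3 - <<'E'
from h import *
c=cam("top"); crop(c,"t1a.png",235,145,395,265,5); crop(c,"t1b.png",120,145,280,265,5)
W=pts(c)
for uv in [(150,200),(230,235),(289,215),(300,185),(306,186),(362,185),(275,190),(140,220),(181,215)]:
    print(uv, W[uv[1],uv[0]].round(1))
E
```

```text
(150, 200) [541.4 430.    0. ]
(230, 235) [411.4 136.4   7. ]
(289, 215) [478.7 -74.5  37.4]
(300, 185) [ 592.3 -118.4    9.3]
(306, 186) [ 569.  -129.3  108.5]
(362, 185) [ 568.5 -316.5  123.6]
(275, 190) [573.9 -26.6  11.2]
(140, 220) [465.8 456.3  21.7]
(181, 215) [483.3 311.4  18.7]
```

```bash
python3 - <<'E'
from h import *
c=cam("scene"); crop(c,"s1.png",215,180,385,270,4.7)
E
```

```text
(no output)
```

View pics/t1a.png

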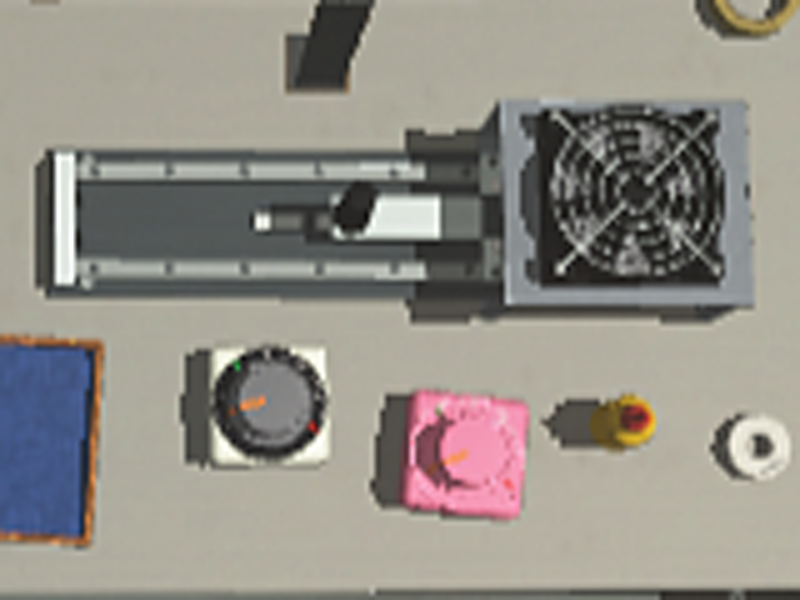

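View pics/t1b.png

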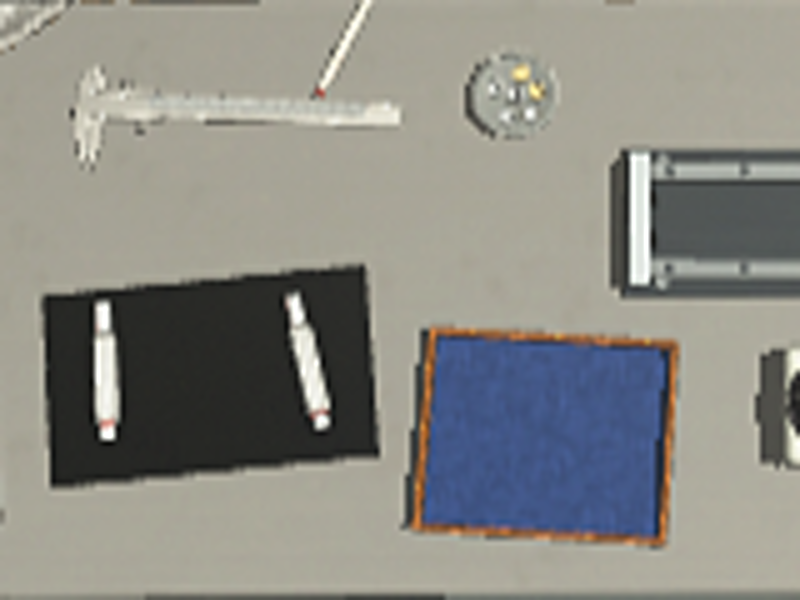

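View pics/s1.png

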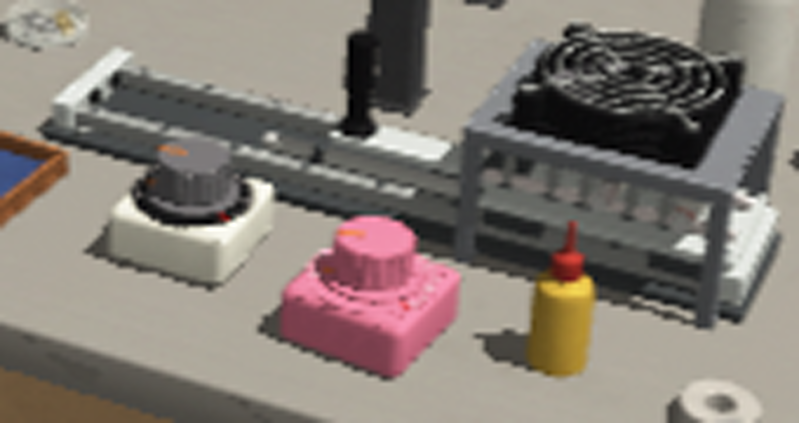

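```bash
cat >> h.py <<'E'
def go(x,y,z,yaw=None,s=None):
    """shift in tool axes (m) and turn (deg) so tool goes to world xyz with tool-y at heading yaw deg (mod 180)"""
    s=s or ctrl.read_state(); T=T_tool(s); d=T[:3,:3].T@(np.array([x,y,z])-T[:3,3])/1000
    h=np.degrees(np.arctan2(T[1,1],T[0,1])); t=0
    if yaw is not None: t=-((yaw-h+90)%180-90)
    print("shift",d.round(4),"turn",round(t,2),"| heading",round(h,2),"pos",T[:3,3].round(1),"tilt",T[:3,2].round(4))
def st():
    s=ctrl.read_state(); T=T_tool(s)
    print("t",round(s["clock"],2),"pos",s["tcp_pos"].round(1),"head",round(np.degrees(np.arctan2(T[1,1],T[0,1])),2),"F",s["wrist_force"].round(1),"gap",round(s["finger_gap"],1),"q",s["qpos"].round(2))
E
python3 - <<'E'
from h import *
go(420,380,240,90)
E
```

```text
shift [-0.3001 -0.1694 -0.001 ] turn -15.86 | heading 74.14 pos [177.6 625.  238.9] tilt [-1.e-04 -8.e-04 -1.e+00]
```

```bash
python3 -m handwheel '-0.03 -0.017 0 -5 0.085; -0.07 -0.04 0 -10 0.085; -0.11 -0.062 0 -15.86 0.085; -0.15 -0.085 0 -15.86 0.085; -0.19 -0.107 0 -15.86 0.085; -0.23 -0.13 0 -15.86 0.085; -0.27 -0.152 0 -15.86 0.085; -0.3 -0.169 -0.001 -15.86 0.085; -0.3 -0.169 -0.001 -15.86 0.085; -0.3 -0.169 -0.001 -15.86 0.085; -0.3 -0.169 -0.001 -15.86 0.085'
python3 - <<'E'
from h import *
st()
c=cam("wrist"); np.savez("w1.npz",**{k:v for k,v in c.items()})
crop(c,"w1.png",0,0,512,384,1.56)
E
```

```text
clock: 1.35
tcp_pos: [419.0, 381.7, 240.2]
ee_rot: [-0.0, -0.001, 1.0, 0.0]
wrist_force: [0.9, 0.1, -0.6]
finger_gap: 85.3
t 1.35 pos [419.  381.7 240.2] head 90.1 F [ 0.9  0.1 -0.6] gap 85.3 q [-0.83  0.33  0.04  1.81 -0.02  1.    0.79]
```

View pics/w1.png

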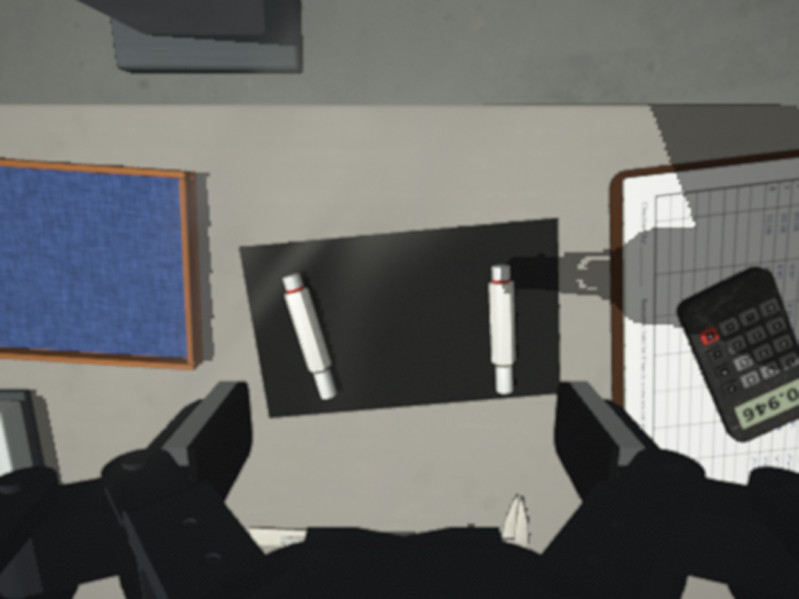

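```bash
cat >> h.py <<'E'
def gauges(c,z,roi,thr=130,sat=45,amin=300,amax=1e9,dbg=None):
    """bright low-saturation elongated blobs -> handle mid using wider-handle profile; z = top-ish plane of silhouette"""
    hsv=cv2.cvtColor(c["img"],cv2.COLOR_RGB2HSV); m=((hsv[...,2]>thr)&(hsv[...,1]<sat)).astype(np.uint8)
    M=np.zeros_like(m); u0,v0,u1,v1=roi; M[v0:v1,u0:u1]=m[v0:v1,u0:u1]
    M=cv2.morphologyEx(M,cv2.MORPH_CLOSE,np.ones((5,5),np.uint8))
    out=[]
    for k in cv2.findContours(M,cv2.RETR_EXTERNAL,cv2.CHAIN_APPROX_NONE)[0]:
        a=cv2.contourArea(k)
        if a<amin or a>amax: continue
        P=np.array([ray(c,u,v,z)[:2] for u,v in k[:,0]],np.float32)
        (cx,cy),(w,h),ang=cv2.minAreaRect(P)
        th=np.radians(ang if w>h else ang+90); ax=np.array([np.cos(th),np.sin(th)])
        # which end is short: width profile
        r=(P-[cx,cy]); s=r@ax; n=np.abs(r@[-ax[1],ax[0]])
        wide=s[n>7.2]
        out.append(dict(c=(cx,cy),L=max(w,h),W=min(w,h),ang=np.degrees(th)%180,wide=(wide.min(),wide.max()) if len(wide) else None,ax=ax))
        mid=np.array([cx,cy])+ax*(np.mean(out[-1]["wide"]) if len(wide) else 0)
        out[-1]["mid"]=mid
        print("c",np.round((cx,cy),1),"L",round(max(w,h),1),"W",round(min(w,h),1),"ang",round(out[-1]["ang"],1),"wide",np.round(out[-1]["wide"],1) if len(wide) else None,"mid",mid.round(1))
    return out
E
python3 - <<'E'
from h import *
c=dict(np.load("w1.npz"))
gauges(c,11,(160,145,355,262))
# tray
for u,v in [(122,110),(119,231),(128,236)]: print(ray(c,u,v,18).round(1))
E
```

```text
c [478.2 309.7] L 100.5 W 14.0 ang 14.0 wide None mid [478.2 309.7]
c [478.6 438.4] L 121.1 W 111.8 ang 90.1 wide [-60.5  60.5] mid [478.6 438.4]
c [399.6 343.2] L 143.1 W 12.3 ang 90.1 wide None mid [399.6 343.2]
[355.9 237.3  18. ]
[492.8 219.   18. ]
[499.1 228.9  18. ]
```

```bash
python3 - <<'E'
from h import *
c=dict(np.load("w1.npz"))
for t in (75,100):
  gauges(c,11,(177,165,225,258),thr=t,sat=80)
  gauges(c,11,(300,160,345,255),thr=t,sat=80)
E
```

```text
c [477.7 311.4] L 103.2 W 19.2 ang 14.3 wide [-40.4  26.8] mid [471.1 309.8]
c [475.9 457.3] L 110.2 W 30.2 ang 15.2 wide [-54.2  55.1] mid [476.3 457.4]
c [477.5 311.3] L 101.7 W 17.8 ang 14.8 wide [-39.2  25.9] mid [471.1 309.6]
c [472.  455.7] L 101.8 W 17.6 ang 4.7 wide [-37.3  26.5] mid [466.6 455.2]
```

```bash
python3 - <<'E'
from h import *
go(500,-60,240,90)
E
python3 -m handwheel '-0.01 -0.05 0 0 0.085;-0.02 -0.1 0 0 0.085;-0.03 -0.15 0 0 0.085;-0.04 -0.2 0 0 0.085;-0.05 -0.25 0 0 0.085;-0.06 -0.3 0 0 0.085;-0.07 -0.35 0 0 0.085;-0.08 -0.4 0 0 0.085;-0.08 -0.441 0 0 0.085;-0.08 -0.441 0 0 0.085;-0.08 -0.441 0 0 0.085;-0.08 -0.441 0 0 0.085'
python3 - <<'E'
from h import *
st()
c=cam("wrist"); np.savez("w2.npz",**{k:v for k,v in c.items()})
crop(c,"w2.png",0,0,512,384,1.56)
E
```

```text
shift [-0.0801 -0.4421 -0.    ] turn 0.14 | heading 90.14 pos [418.8 381.9 240.2] tilt [-5.e-04  4.e-04 -1.e+00]
clock: 2.6
tcp_pos: [500.1, -58.1, 240.1]
ee_rot: [-0.0, -0.002, 1.0, 0.0]
wrist_force: [0.5, 0.4, -0.6]
finger_gap: 84.9
t 2.6 pos [500.1 -58.1 240.1] head 90.19 F [ 0.5  0.4 -0.6] gap 84.9 q [-0.21  0.22  0.3   1.97 -0.08  0.96  1.7 ]
```

View pics/w2.png

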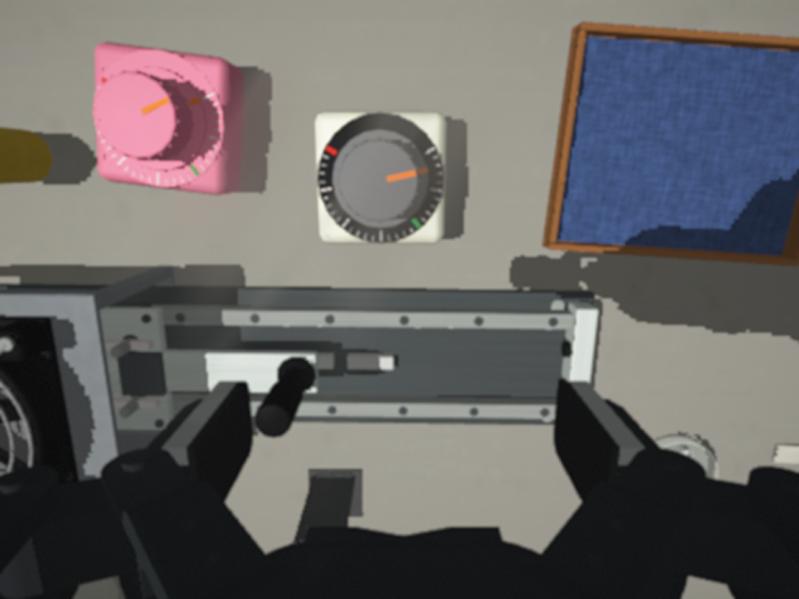

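```bash
python3 - <<'E'
from h import *
c=dict(np.load("w2.npz")); W=pts(c); k=1/1.5625
P=lambda u,v,z: print((u,v),z,ray(c,u*k,v*k,z).round(1))
P(274,418,110); P(297,374,50)
for u,v in [(274,418),(260,360),(300,320),(578,340),(400,350),(500,415),(500,318),(380,180),(140,115),(380,125)]: print((u,v),"z",W[int(v*k),int(u*k)].round(1))
for u in (240,400,550): P(u,319,22);P(u,411,22)
P(598,300,8);
# handle top points
m=(W[...,2]>106)&(W[...,2]<114)&(np.abs(W[...,1]+115)<40)&(np.abs(W[...,0]-565)<40)
print("handle top",m.sum(),np.nanmean(W[m],0),np.nanmin(W[m],0),np.nanmax(W[m],0))
# knob top
m=(W[...,2]>67)&(W[...,2]<73)&(np.abs(W[...,1]+75)<50)&(np.abs(W[...,0]-445)<45)
K=W[m]; print("knob",m.sum(),np.nanmin(K,0),np.nanmax(K,0),(np.nanmin(K,0)+np.nanmax(K,0))/2)
E
```

```text
(274, 418) 110 [ 572.7 -132.1  110. ]
(297, 374) 50 [ 570.9 -130.9   50. ]
(274, 418) z [ 573.  -132.8  108.5]
(260, 360) z [ 564.7 -159.3   38.8]
(300, 320) z [ 539.5 -132.6   22.9]
(578, 340) z [552.4  66.   29. ]
(400, 350) z [568.8 -60.5   7.8]
(500, 415) z [615.6  15.9  21.3]
(500, 318) z [538.2  11.7  22.2]
(380, 180) z [440.9 -72.1  69.8]
(140, 115) z [ 405.2 -208.1   68.2]
(380, 125) z [408.6 -73.1  40.6]
(240, 319) 22 [ 540.1 -176.2   22. ]
(240, 411) 22 [ 613.2 -182.1   22. ]
(400, 319) 22 [539.8 -60.5  22. ]
(400, 411) 22 [612.8 -60.4  22. ]
(550, 319) 22 [539.5  48.   22. ]
(550, 411) 22 [612.6  53.6  22. ]
(598, 300) 8 [528.9  86.8   8. ]
handle top 423 [ 574.19548565 -132.63869674  108.97794908] [ 564.09530168 -143.06984754  106.03933538] [ 585.23796037 -122.35640329  111.75721793]
knob 2130 [417.45443451 -95.98526465  67.05547588] [464.4525232  -48.431376    72.56363635] [440.95347885 -72.20832032  69.80955612]
```

```bash
python3 - <<'E'
from h import *
go(573.5,-132,82,90)
E
python3 -m handwheel '-0.037 -0.037 0 0.2 0.07;-0.073 -0.0735 0 0.2 0.06;-0.073 -0.0735 0 0.2 0.06;-0.073 -0.0735 0.03 0.2 0.06;-0.073 -0.0735 0.07 0.2 0.06;-0.073 -0.0735 0.11 0.2 0.06;-0.073 -0.0735 0.14 0.2 0.06;-0.073 -0.0735 0.1575 0.2 0.06;-0.073 -0.0735 0.1575 0.2 0.06;-0.073 -0.0735 0.1575 0.2 0.06'
python3 - <<'E'
from h import *
st()
c=cam("wrist"); crop(c,"w3.png",0,0,512,384,1.56)
E
```

```text
shift [-0.0731 -0.0744  0.1581] turn 0.22 | heading 90.22 pos [500.1 -58.  240.2] tilt [-2.e-04  7.e-04 -1.e+00]
clock: 3.65
tcp_pos: [573.4, -132.4, 83.0]
ee_rot: [-0.0, 0.001, 1.0, 0.0]
wrist_force: [0.5, -0.5, -0.2]
finger_gap: 59.9
t 3.65 pos [ 573.4 -132.4   83. ] head 89.92 F [ 0.5 -0.5 -0.2] gap 59.9 q [-0.05  0.57  0.28  1.88 -0.23  0.72  1.94]
```

View pics/w3.png

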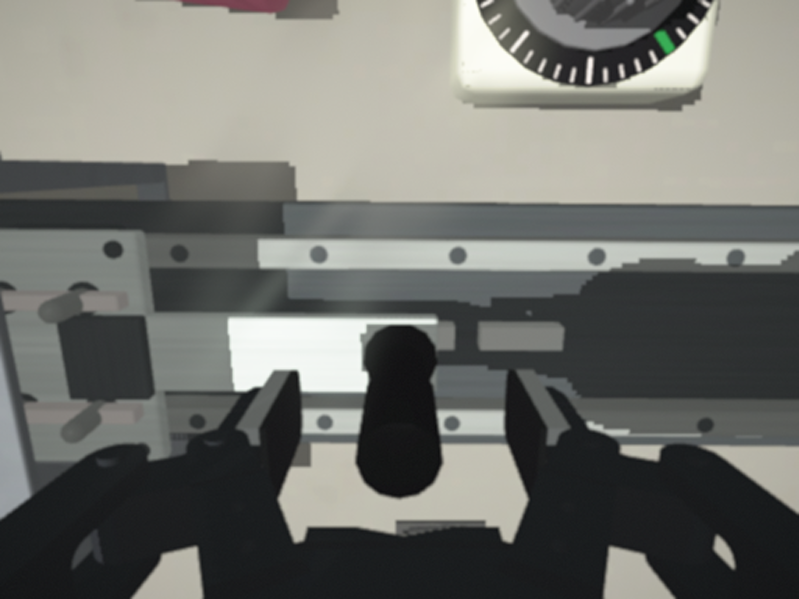

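Handle centred between the pads at (400,400). Closing.

```bash
python3 -m handwheel '0 0 0 0 0.05;0 0 0 0 0.03;0 0 0 0 0.01;0 0 0 0 0.01;0 0 0 0 0.01;0 0 0 0 0.01;0 0 0 0 0.01' 50
python3 -c "
from h import *
st()"
```

```text
clock: 4.4
tcp_pos: [573.5, -133.5, 83.8]
ee_rot: [0.001, 0.002, 1.0, 0.0]
wrist_force: [-1.6, 0.8, 5.0]
finger_gap: 20.9
t 4.4 pos [ 573.5 -133.5   83.8] head 89.8 F [-1.6  0.8  5. ] gap 20.9 q [-0.04  0.57  0.28  1.88 -0.23  0.72  1.94]
```

```bash
python3 -m handwheel '0 0.005 0 0 0.01;0 0.015 0 0 0.01;0 0.035 0 0 0.01;0 0.06 0 0 0.01;0 0.09 0 0 0.01;0 0.12 0 0 0.01;0 0.15 0 0 0.01;0 0.18 0 0 0.01;0 0.21 0 0 0.01;0 0.235 0 0 0.01;0 0.25 0 0 0.01;0 0.255 0 0 0.01'
python3 -c "
from h import *
st()"
python3 -m handwheel '0 0.004 0 0 0.01;0 0.008 0 0 0.01;0 0.011 0 0 0.01;0 0.013 0 0 0.01;0 0.015 0 0 0.01;0 0.015 0 0 0.01;0 0.015 0 0 0.01;0 0.015 0 0 0.01'
python3 -c "
from h import *
st()"
```

```text
clock: 5.6
tcp_pos: [575.9, 121.9, 83.8]
ee_rot: [0.002, 0.001, 1.0, -0.0]
wrist_force: [4.3, -6.0, 3.4]
finger_gap: 21.1
t 5.6 pos [575.9 121.9  83.8] head 89.85 F [ 4.3 -6.   3.4] gap 21.1 q [-0.48  0.57  0.28  1.88 -0.22  0.71  1.5 ]
clock: 6.4
tcp_pos: [576.0, 136.7, 83.8]
ee_rot: [0.002, 0.002, 1.0, 0.001]
wrist_force: [5.8, 0.8, 3.3]
finger_gap: 20.7
t 6.4 pos [576.  136.7  83.8] head 89.79 F [5.8 0.8 3.3] gap 20.7 q [-0.5   0.58  0.27  1.87 -0.23  0.72  1.47]
```

```bash
python3 -m handwheel '0 0 0 0 0.06;0 0 0 0 0.06;0 0 0 0 0.06;0 0 0 0 0.06;0 0 -0.04 0 0.06;0 0 -0.08 0 0.06;0 -0.03 -0.12 0 0.06;0.04 -0.08 -0.16 0 0.085;0.08 -0.13 -0.17 0 0.085;0.08 -0.16 -0.17 0 0.085;0.08 -0.16 -0.17 0 0.085;0.08 -0.16 -0.17 0 0.085'
python3 - <<'E'
from h import *
st()
c=cam("wrist"); np.savez("w4.npz",**{k:v for k,v in c.items()})
crop(c,"w4.png",0,0,512,384,1.56)
E
```

```text
clock: 7.6
tcp_pos: [492.8, -25.7, 253.5]
ee_rot: [0.001, 0.004, 1.0, 0.0]
wrist_force: [0.6, 0.6, -0.2]
finger_gap: 84.8
t 7.6 pos [492.8 -25.7 253.5] head 89.53 F [ 0.6  0.6 -0.2] gap 84.8 q [-0.38  0.18  0.41  1.99 -0.09  0.99  1.64]
```

View pics/w4.png

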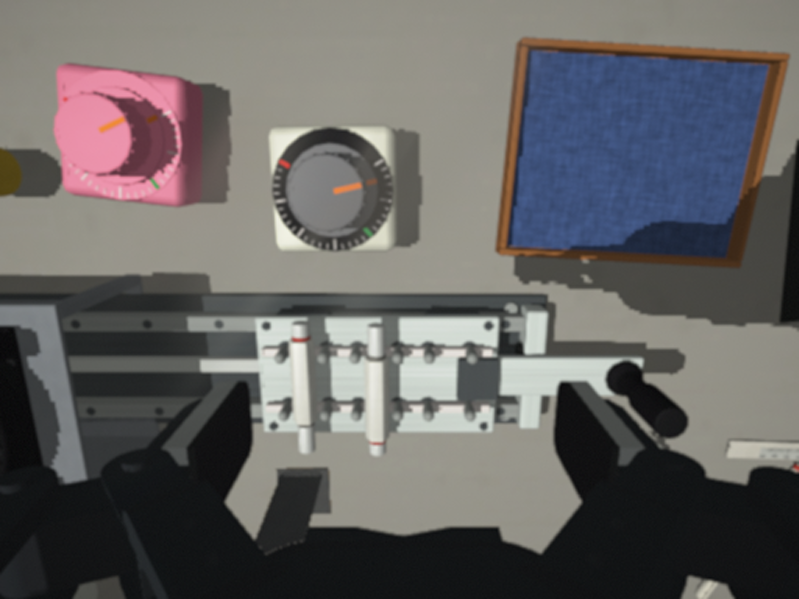

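```bash
python3 - <<'E'
from h import *
c=dict(np.load("w4.npz")); W=pts(c); k=1/1.5625
for y0 in (-96,-45):
    m=(W[...,2]>57)&(W[...,2]<66)&(np.abs(W[...,1]-y0)<22)&(np.abs(W[...,0]-576)<60)
    p=W[m][:,:2].astype(np.float32); (cx,cy),(w,h),a=cv2.minAreaRect(p); print(m.sum(),(cx,cy),(w,h),a,p.min(0),p.max(0),np.median(W[m][:,2]))
T=[ray(c,u*k,v*k,18)[:2] for u,v in [(520,38),(787,55),(740,266),(498,252)]]
print(np.round(T,1)); print("tray",np.mean(T,0)); T=np.array(T); d=T[1]-T[0]; print(np.linalg.norm(d),np.degrees(np.arctan2(d[1],d[0]))); d=T[3]-T[0];print(np.linalg.norm(d),np.degrees(np.arctan2(d[1],d[0])))
E
```

```text
1084 (577.3123779296875, -97.15689086914062) (36.74698257446289, 98.03837585449219) 89.2372817993164 [ 528.3026  -115.22764] [626.3879  -78.48257] 60.12727139104686
1063 (579.5237426757812, -45.19415283203125) (36.86989974975586, 98.1995849609375) 89.49164581298828 [530.41174 -63.79101] [628.6439   -26.522715] 60.056599330156075
[[345.4  52.3]
 [357.2 230.2]
 [499.4 222.4]
 [487.4  43.5]]
tray [422.35018415 137.13332354]
178.28257803824616 86.19857284649257
142.36161648751175 -3.5489996590772863
```

```bash
python3 - <<'E'
from h import *
c=dict(np.load("w4.npz")); W=pts(c); k=1/1.5625
H=np.array([ray(c,u*k,v*k,38.5) for u,v in [(266,325),(488,325),(488,421),(273,425)]]); print(H.round(1),H.mean(0))
print(W[int(375*k),int(430*k)],W[int(320*k),int(400*k)])
crop(c,"w4b.png",160,195,330,295,4.7)
m=(W[...,2]>103)&(W[...,2]<114)&(np.abs(W[...,1]-136)<40)&(np.abs(W[...,0]-576)<40)
print("handle top",m.sum(),np.nanmin(W[m],0),np.nanmax(W[m],0))
E
```

```text
[[ 535.5 -125.    38.5]
 [ 536.9   34.6   38.5]
 [ 613.2   37.3   38.5]
 [ 615.1 -126.    38.5]] [575.17481266 -44.74809822  38.5       ]
[575.6168282   -7.05036452  37.62336559] [531.64191791 -28.57578712  38.5509508 ]
handle top 440 [566.77999735 125.57579502 103.00445998] [588.22229594 147.48861923 111.5009667 ]
```

View pics/w4b.png

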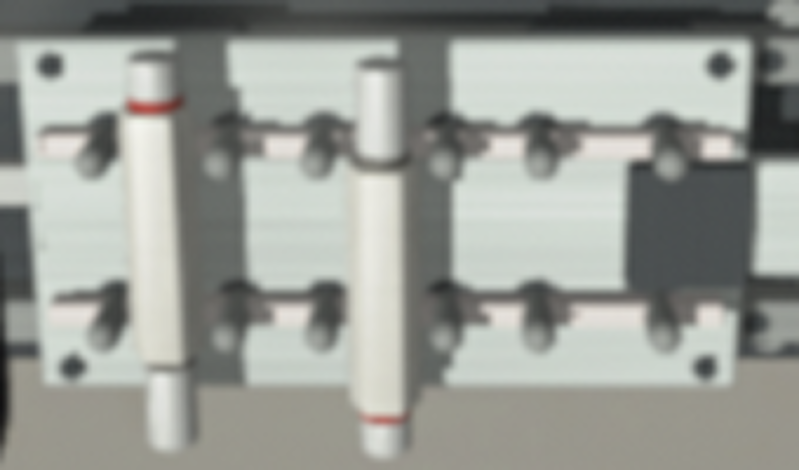

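```bash
python3 - <<'E'
from h import *
go(576.5,-97,51,89.4)
E
python3 -m handwheel '-0.04 -0.036 0 0.1 0.06;-0.084 -0.0706 0 0.1 0.045;-0.084 -0.0706 0.02 0.1 0.042;-0.084 -0.0706 0.06 0.1 0.042;-0.084 -0.0706 0.1 0.1 0.042;-0.084 -0.0706 0.12 0.1 0.042;-0.084 -0.0706 0.12 0.1 0.042;-0.084 -0.0706 0.12 0.1 0.042'
python3 - <<'E'
from h import *
st()
c=cam("wrist"); np.savez("w5.npz",**{k:v for k,v in c.items()})
crop(c,"w5.png",0,0,512,384,1.56); go(576.5,-97,51,89.4)
E
```

```text
shift [-0.0833 -0.0732  0.202 ] turn 0.31 | heading 89.71 pos [493.4 -23.6 253. ] tilt [ 7.e-04  8.e-04 -1.e+00]
clock: 8.45
tcp_pos: [577.8, -92.9, 132.3]
ee_rot: [-0.0, 0.002, 1.0, 0.0]
wrist_force: [0.1, 0.5, 0.4]
finger_gap: 42.0
t 8.45 pos [577.8 -92.9 132.3] head 89.82 F [0.1 0.5 0.4] gap 42.0 q [-0.2   0.51  0.4   1.87 -0.26  0.82  1.9 ]
shift [ 0.0019 -0.0036  0.0823] turn 0.39 | heading 89.79 pos [578.4 -93.4 133.3] tilt [ 0.0011  0.     -1.    ]
```

View pics/w5.png

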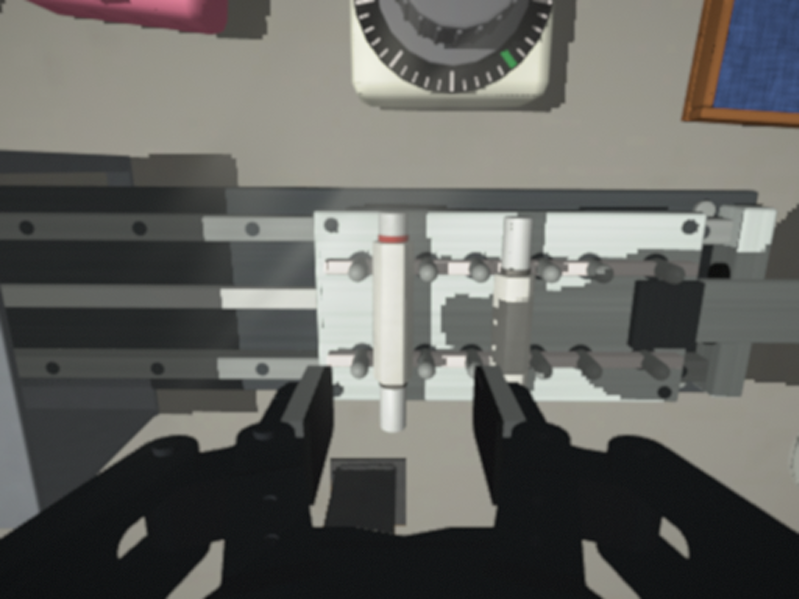

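```bash
python3 - <<'E'
from h import *
c=dict(np.load("w5.npz")); k=1/1.5625
P=lambda u,v,z: print((u,v),z,ray(c,u*k,v*k,z).round(1))
P(392,240,60);P(392,310,62);P(393,384,60); P(393,430,60)
P(358,269,60);P(427,268,60);P(361,366,60);P(425,367,60);P(479,268,60);P(551,268,60)
E
```

```text
(392, 240) 60 [540.1 -97.6  60. ]
(392, 310) 62 [569.1 -97.8  62. ]
(393, 384) 60 [603.4 -97.8  60. ]
(393, 430) 60 [625.9 -98.   60. ]
(358, 269) 60 [ 552.  -111.8   60. ]
(427, 268) 60 [551.7 -83.3  60. ]
(361, 366) 60 [ 594.9 -111.6   60. ]
(425, 367) 60 [595.5 -83.8  60. ]
(479, 268) 60 [551.8 -61.8  60. ]
(551, 268) 60 [551.9 -32.1  60. ]
```

```bash
python3 -m handwheel '0.004 -0.004 0 0.4 0.042;0.004 -0.004 0.03 0.4 0.042;0.004 -0.004 0.06 0.4 0.042;0.004 -0.004 0.075 0.4 0.042;0.004 -0.004 0.0815 0.4 0.042;0.004 -0.004 0.0815 0.4 0.042;0.004 -0.004 0.0815 0.4 0.042'
python3 - <<'E'
from h import *
st()
c=cam("wrist"); crop(c,"w6.png",0,0,512,384,1.56)
E
```

```text
clock: 9.2
tcp_pos: [574.1, -98.7, 52.5]
ee_rot: [0.001, 0.006, 1.0, -0.0]
wrist_force: [0.0, 0.5, 0.2]
finger_gap: 41.8
t 9.2 pos [574.1 -98.7  52.5] head 89.28 F [0.  0.5 0.2] gap 41.8 q [-0.15  0.62  0.35  1.91 -0.33  0.66  1.95]
```

View pics/w6.png

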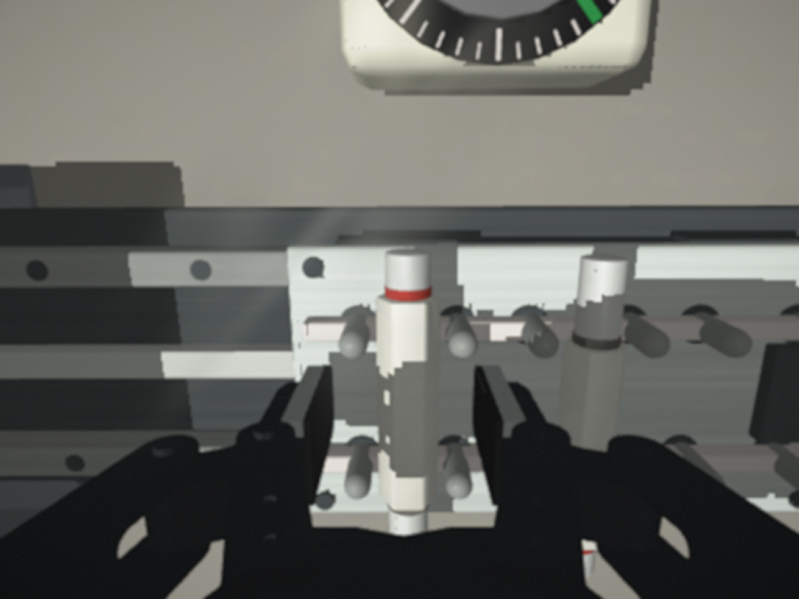

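Gauge 1 lies between the open pads at (407,400), and the tips clear the pins. Closing and lifting.

```bash
python3 -m handwheel '0 0 0 0 0.03;0 0 0 0 0.01;0 0 0 0 0.01;0 0 0 0 0.01;0 0 0 0 0.01;0 0 0 0 0.01' 70
python3 -c "
from h import *
st()"
python3 -m handwheel '0 0 -0.01 0 0.01;0 0 -0.03 0 0.01;0 0 -0.06 0 0.01;0 0 -0.08 0 0.01;0 0 -0.08 0 0.01;0 0 -0.08 0 0.01'
python3 - <<'E'
from h import *
st(); go(424.7,172,130,86.2)
E
```

```text
clock: 9.85
tcp_pos: [573.7, -98.4, 52.3]
ee_rot: [0.001, 0.006, 1.0, 0.0]
wrist_force: [-2.1, 1.2, 5.3]
finger_gap: 14.4
t 9.85 pos [573.7 -98.4  52.3] head 89.3 F [-2.1  1.2  5.3] gap 14.4 q [-0.15  0.62  0.35  1.91 -0.33  0.66  1.95]
clock: 10.45
tcp_pos: [573.0, -98.2, 131.4]
ee_rot: [0.0, 0.006, 1.0, 0.0]
wrist_force: [-0.9, -0.5, -1.4]
finger_gap: 14.4
t 10.45 pos [573.  -98.2 131.4] head 89.31 F [-0.9 -0.5 -1.4] gap 14.4 q [-0.2   0.5   0.4   1.88 -0.26  0.81  1.9 ]
shift [0.1515 0.2684 0.0014] turn 3.11 | heading 89.31 pos [573.  -98.2 131.4] tilt [ 4.e-04  3.e-04 -1.e+00]
```

```bash
python3 - <<'E'
from h import *
c=cam("wrist"); crop(c,"w7.png",0,0,512,384,1.56)
E
```

```text
(no output)
```

View pics/w7.png

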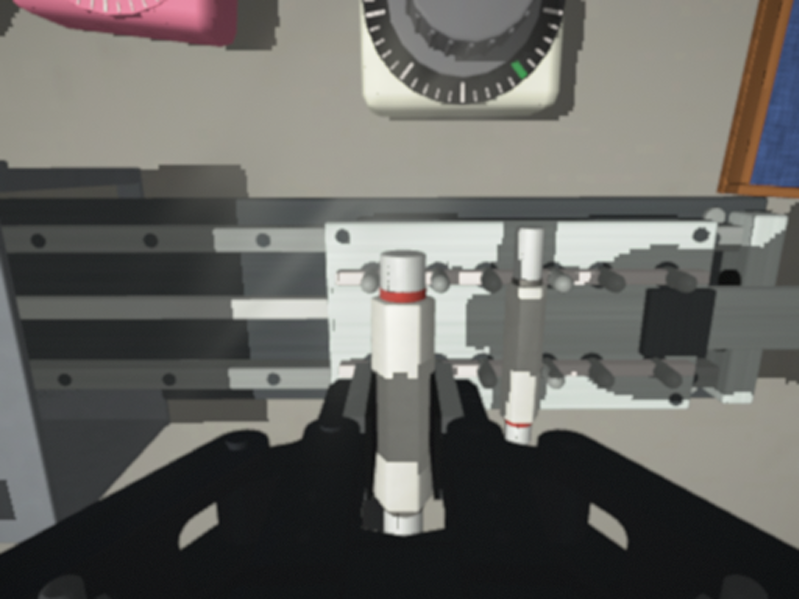

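```bash
python3 -m handwheel '0.015 0.03 0 0 0.01;0.04 0.07 0 0 0.01;0.065 0.115 0 1 0.01;0.09 0.16 0 2 0.01;0.115 0.205 0 3 0.01;0.14 0.245 0 3.1 0.01;0.1515 0.268 0 3.1 0.01;0.1515 0.268 0 3.1 0.01;0.1515 0.268 0 3.1 0.01'
python3 - <<'E'
from h import *
st()
c=cam("wrist"); np.savez("w8.npz",**{k:v for k,v in c.items()})
crop(c,"w8.png",0,0,512,384,1.56)
E
```

```text
clock: 11.4
tcp_pos: [424.2, 171.4, 130.4]
ee_rot: [-0.001, 0.032, 0.999, -0.001]
wrist_force: [0.2, 0.1, -1.4]
finger_gap: 14.4
t 11.4 pos [424.2 171.4 130.4] head 86.29 F [ 0.2  0.1 -1.4] gap 14.4 q [-0.78  0.32  0.38  2.17 -0.18  0.69  1.22]
```

View pics/w8.png

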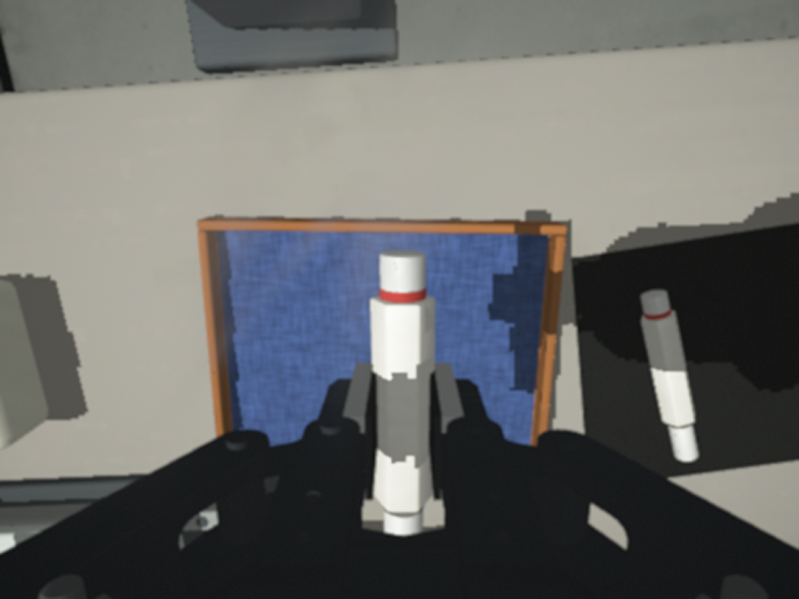

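```bash
python3 - <<'E'
from h import *
c=dict(np.load("w8.npz")); k=1/1.5625
a=ray(c,198*k,222*k,18);b=ray(c,569*k,226*k,18);print(a,b,np.linalg.norm(b-a))
d=(b-a)[:2];d/=np.linalg.norm(d);yaw=np.degrees(np.arctan2(d[1],d[0]));n=np.array([d[1],-d[0]])
cen=(a+b)[:2]/2+n*73;print("centre",cen,"yaw",yaw,"slotA",cen+35*d,"slotB",cen-35*d)
s=cen+35*d; go(s[0]-2,s[1],22,yaw)
E
```

```text
[376.9363919   74.94845362  18.        ] [390.48108744 253.25511444  18.        ] 178.82036816620683
centre [456.49902846 158.57242077] yaw 85.65598768124354 slotA [459.15009304 193.4718743 ] slotB [453.84796388 123.67296724]
shift [-0.0308  0.0252  0.1086] turn 0.51 | heading 86.17 pos [424.8 170.5 130.6] tilt [-9.0e-04 -1.3e-03 -1.0e+00]
```

The tray has been knocked to a new centre, about (456,159). Placing gauge 1 against the new pose.

```bash
python3 -m handwheel '-0.015 0.012 0.01 0.5 0.01;-0.031 0.025 0.02 0.5 0.01;-0.031 0.025 0.05 0.5 0.01;-0.031 0.025 0.08 0.5 0.01;-0.031 0.025 0.1 0.5 0.01;-0.031 0.025 0.11 0.5 0.01;-0.031 0.025 0.1155 0.5 0.01;-0.031 0.025 0.1155 0.5 0.01;-0.031 0.025 0.1155 0.5 0.01'
python3 - <<'E'
from h import *
st()
c=cam("wrist"); np.savez("w9.npz",**{k:v for k,v in c.items()})
crop(c,"w9.png",0,0,512,384,1.56)
E
```

```text
clock: 12.35
tcp_pos: [458.3, 194.2, 16.5]
ee_rot: [0.001, 0.038, 0.999, 0.0]
wrist_force: [0.1, 0.8, -1.4]
finger_gap: 15.2
t 12.35 pos [458.3 194.2  16.5] head 85.66 F [ 0.1  0.8 -1.4] gap 15.2 q [-0.69  0.59  0.27  2.11 -0.32  0.48  1.32]
```

View pics/w9.png

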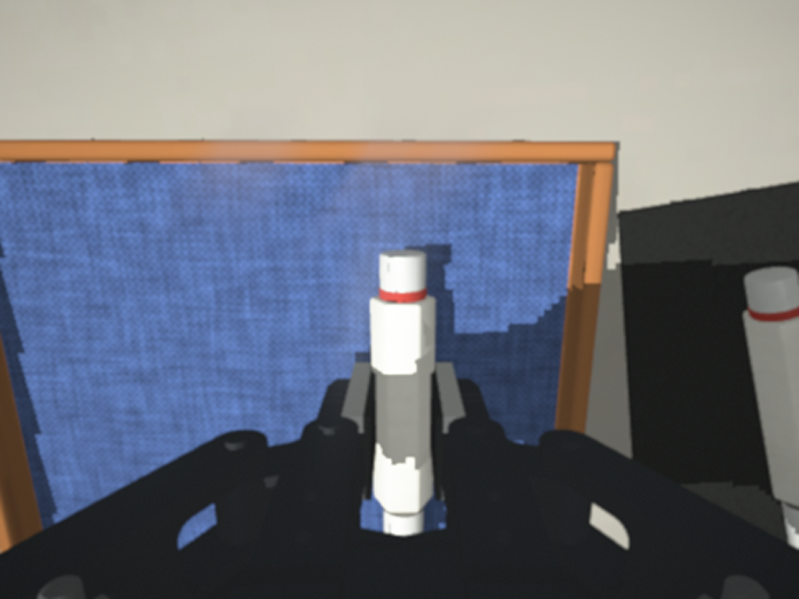

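Gauge 1 is over the felt and well inside the tray walls. Releasing.

```bash
python3 -m handwheel '0 0 0.0015 0 0.016;0 0 0.0015 0 0.022;0 0 0.0015 0 0.03;0 0 0.0015 0 0.04;0 0 0.0015 0 0.04;0 0 -0.03 0 0.042;0 0 -0.07 0 0.042;0 0 -0.11 0 0.042;0 0 -0.15 0 0.042;0 0 -0.16 0 0.042;0 0 -0.16 0 0.042'
python3 - <<'E'
from h import *
st()
c=cam("wrist"); np.savez("w10.npz",**{k:v for k,v in c.items()})
crop(c,"w10.png",0,0,512,384,1.56)
go(574,-46.5,140,89.4)
E
```

```text
clock: 13.5
tcp_pos: [458.4, 195.0, 177.4]
ee_rot: [0.002, 0.037, 0.999, 0.001]
wrist_force: [-0.9, 0.5, -0.6]
finger_gap: 41.8
t 13.5 pos [458.4 195.  177.4] head 85.71 F [-0.9  0.5 -0.6] gap 41.8 q [-0.81  0.3   0.41  2.05 -0.16  0.82  1.18]
shift [-0.1343 -0.2317  0.0357] turn -3.68 | heading 85.72 pos [457.4 194.5 175.8] tilt [ 5.e-04  8.e-04 -1.e+00]
```

View pics/w10.png

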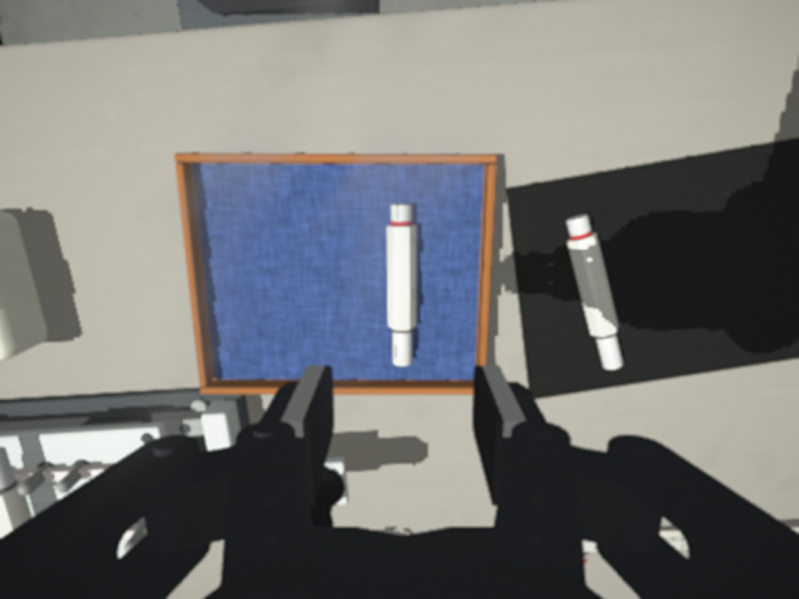

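```bash
python3 -m handwheel '-0.014 -0.024 0 0 0.042;-0.038 -0.065 0 -1 0.042;-0.062 -0.107 0 -2 0.042;-0.086 -0.148 0 -3 0.042;-0.11 -0.19 0 -3.7 0.042;-0.1373 -0.2317 0 -3.7 0.042;-0.1373 -0.2317 0.02 -3.7 0.042;-0.1373 -0.2317 0.036 -3.7 0.042;-0.1373 -0.2317 0.036 -3.7 0.042;-0.1373 -0.2317 0.036 -3.7 0.042'
python3 - <<'E'
from h import *
st()
c=cam("wrist"); np.savez("w11.npz",**{k:v for k,v in c.items()})
crop(c,"w11.png",0,0,512,384,1.56)
go(577,-46.5,52,89.4)
E
```

```text
clock: 14.55
tcp_pos: [576.1, -47.0, 138.2]
ee_rot: [-0.002, 0.005, 1.0, -0.0]
wrist_force: [-0.0, 0.2, -0.0]
finger_gap: 42.2
t 14.55 pos [576.1 -47.  138.2] head 89.4 F [-0.   0.2 -0. ] gap 42.2 q [-0.32  0.5   0.44  1.89 -0.28  0.83  1.83]
shift [-0.0004  0.0004  0.0871] turn 0.02 | heading 89.42 pos [576.7 -46.9 139.1] tilt [-1.4e-03 -2.0e-04 -1.0e+00]
```

View pics/w11.png

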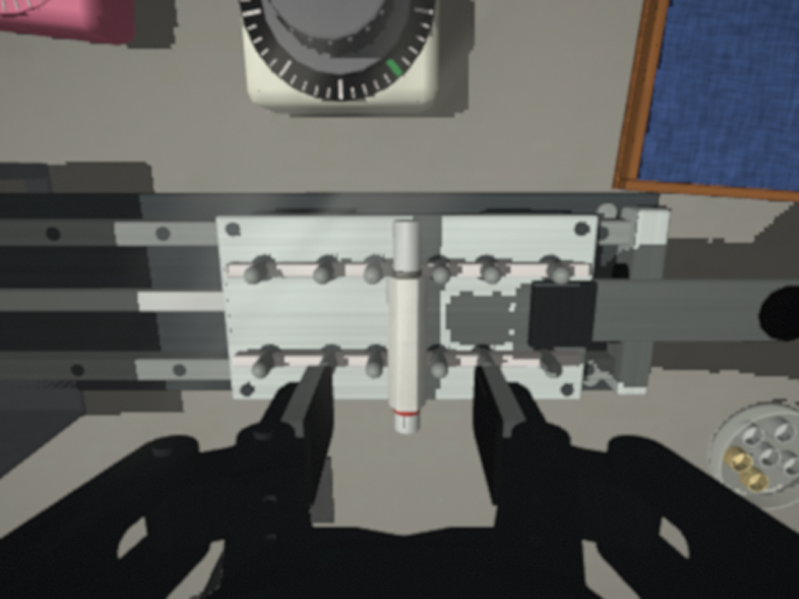

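```bash
python3 - <<'E'
from h import *
c=dict(np.load("w11.npz")); k=1/1.5625
for p in [(253,275),(322,274),(262,368),(373,273),(440,274),(374,368),(439,368),(489,274),(560,274),(405,300),(405,380)]: print(p,ray(c,p[0]*k,p[1]*k,60).round(1))
E
python3 -m handwheel '0 0.0005 0.03 0 0.042;0 0.0005 0.06 0 0.042;0 0.0005 0.08 0 0.042;0 0.0005 0.087 0 0.042;0 0.0005 0.087 0 0.042;0 0.0005 0.087 0 0.03;0 0.0005 0.087 0 0.01;0 0.0005 0.087 0 0.01;0 0.0005 0.087 0 0.01;0 0.0005 0.087 0 0.01;0 0.0005 0.087 0 0.01' 70
python3 -m handwheel '0 0 -0.01 0 0.01;0 0 -0.03 0 0.01;0 0 -0.06 0 0.01;0 0 -0.09 0 0.01;0 0 -0.09 0 0.01'
python3 - <<'E'
from h import *
st(); c=cam("wrist"); 
crop(c,"w12.png",0,0,512,384,1.56); go(452,123.7,140,85.7)
E
```

```text
(253, 275) [ 553.2 -111.1   60. ]
(322, 274) [553.1 -81.7  60. ]
(262, 368) [ 595.7 -110.8   60. ]
(373, 273) [552.9 -59.9  60. ]
(440, 274) [553.6 -31.4  60. ]
(374, 368) [596.2 -60.6  60. ]
(439, 368) [596.5 -31.5  60. ]
(489, 274) [553.9 -10.5  60. ]
(560, 274) [554.2  19.7  60. ]
(405, 300) [564.9 -46.4  60. ]
(405, 380) [602.1 -46.8  60. ]
clock: 15.7
tcp_pos: [578.2, -46.5, 54.4]
ee_rot: [0.001, 0.005, 1.0, 0.0]
wrist_force: [-0.6, 0.3, 7.0]
finger_gap: 14.3
clock: 16.2
tcp_pos: [579.7, -47.0, 147.4]
ee_rot: [0.004, 0.005, 1.0, 0.0]
wrist_force: [0.5, -0.4, -2.3]
finger_gap: 14.3
t 16.2 pos [579.7 -47.  147.4] head 89.38 F [ 0.5 -0.4 -2.3] gap 14.3 q [-0.33  0.48  0.45  1.88 -0.28  0.83  1.83]
shift [0.1281 0.169  0.0047] turn 3.69 | heading 89.39 pos [578.3 -46.6 145.2] tilt [ 4.6e-03  4.0e-04 -1.0e+00]
```

View pics/w12.png

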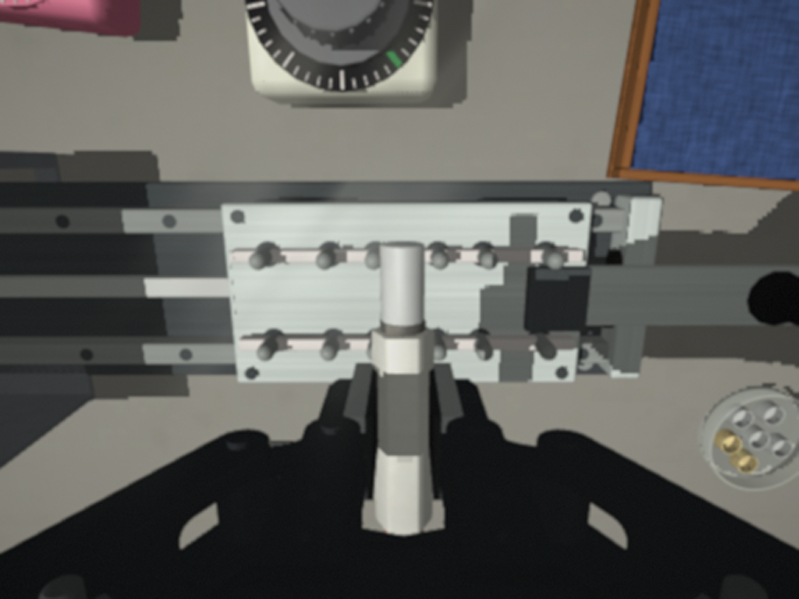

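```bash
python3 -m handwheel '0.013 0.017 0 0 0.01;0.04 0.05 0 0 0.01;0.07 0.09 0 1 0.01;0.1 0.13 0 2 0.01;0.118 0.16 0 3 0.01;0.126 0.169 0.02 3.7 0.01;0.126 0.169 0.06 3.7 0.01;0.126 0.169 0.06 3.7 0.01;0.126 0.169 0.06 3.7 0.01'
python3 - <<'E'
from h import *
st()
c=cam("wrist"); np.savez("w13.npz",**{k:v for k,v in c.items()})
crop(c,"w13.png",0,0,512,384,1.56)
go(452,123.7,16,85.7)
E
```

```text
clock: 17.15
tcp_pos: [452.1, 122.9, 82.3]
ee_rot: [-0.001, 0.038, 0.999, -0.001]
wrist_force: [-0.1, -0.1, -1.0]
finger_gap: 14.4
t 17.15 pos [452.1 122.9  82.3] head 85.65 F [-0.1 -0.1 -1. ] gap 14.4 q [-0.67  0.43  0.4   2.17 -0.29  0.59  1.44]
shift [0.0013 0.0005 0.0673] turn -0.07 | heading 85.63 pos [453.3 123.1  83.3] tilt [ 1.e-04 -5.e-04 -1.e+00]
```

View pics/w13.png

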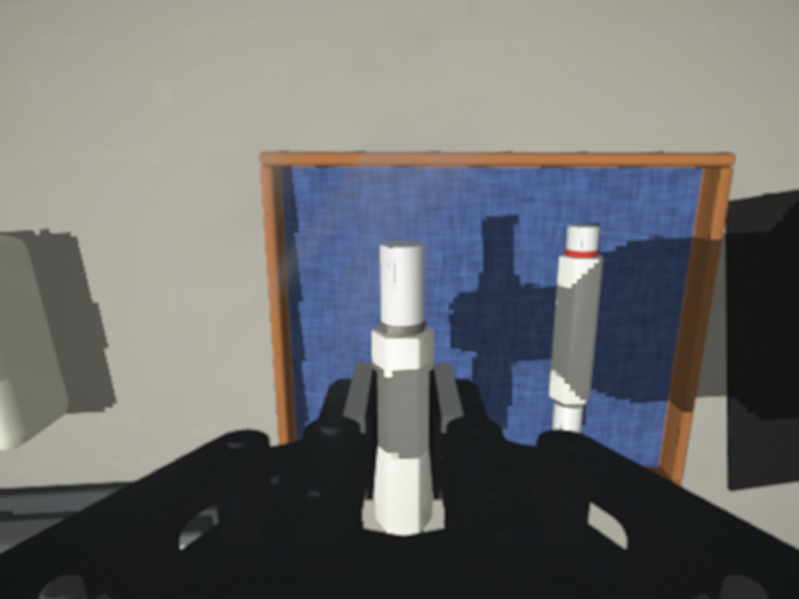

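The tray hasn't moved since the last check. Lowering and releasing gauge 2.

```bash
python3 -m handwheel '0 0 0.03 0 0.01;0 0 0.05 0 0.01;0 0 0.062 0 0.01;0 0 0.0675 0 0.01;0 0 0.0675 0 0.01;0 0 0.0675 0 0.016;0 0 0.0675 0 0.022;0 0 0.0675 0 0.03;0 0 0.0675 0 0.04;0 0 0.0675 0 0.04'
python3 -m handwheel '0 0 -0.03 0 0.042;0 0 -0.07 0 0.042;0 0 -0.11 0 0.042;0 0 -0.15 0 0.042;0 0 -0.16 0 0.042;0 0 -0.16 0 0.042'
python3 - <<'E'
from h import *
st()
c=cam("wrist"); np.savez("w14.npz",**{k:v for k,v in c.items()})
crop(c,"w14.png",0,0,512,384,1.56)
go(471.5,310,150,104.5)
E
```

```text
clock: 18.2
tcp_pos: [453.0, 123.9, 15.6]
ee_rot: [0.0, 0.037, 0.999, 0.0]
wrist_force: [0.5, -0.5, -0.3]
finger_gap: 39.9
clock: 18.8
tcp_pos: [453.8, 124.4, 176.8]
ee_rot: [0.002, 0.037, 0.999, 0.001]
wrist_force: [-0.3, -0.4, 0.1]
finger_gap: 42.3
t 18.8 pos [453.8 124.4 176.8] head 85.72 F [-0.3 -0.4  0.1] gap 42.3 q [-0.77  0.26  0.49  2.12 -0.17  0.8   1.33]
shift [-0.0048  0.1868  0.0256] turn -18.78 | heading 85.72 pos [452.7 124.1 175.4] tilt [ 7.e-04  9.e-04 -1.e+00]
```

View pics/w14.png

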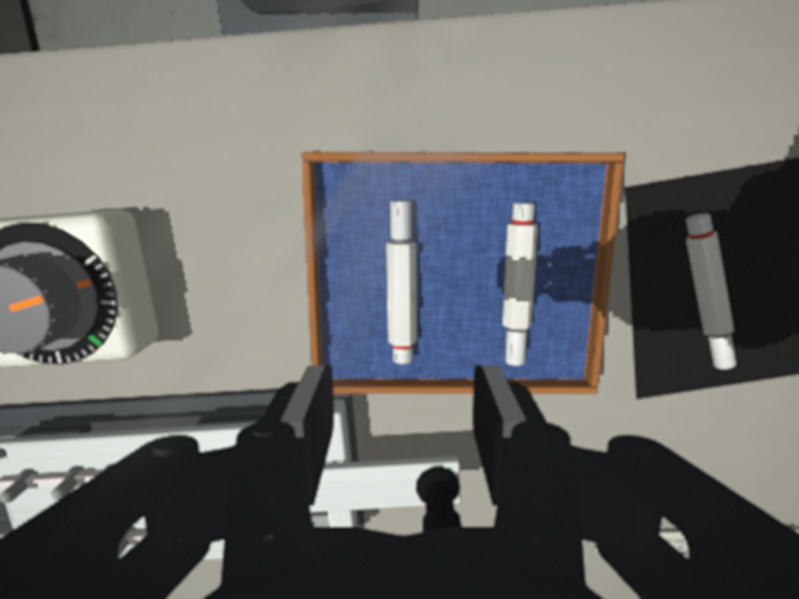

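```bash
python3 -m handwheel '0 0.03 0 -5 0.042;0 0.07 0 -10 0.042;-0.002 0.11 0 -15 0.042;-0.004 0.15 0 -18.8 0.042;-0.005 0.187 0.01 -18.8 0.045;-0.005 0.187 0.02 -18.8 0.045;-0.005 0.187 0.026 -18.8 0.045;-0.005 0.187 0.026 -18.8 0.045'
python3 - <<'E'
from h import *
st()
c=cam("wrist"); np.savez("w15.npz",**{k:v for k,v in c.items()})
crop(c,"w15.png",0,0,512,384,1.56)
go(471,309.7,13,104.5)
E
```

```text
clock: 19.65
tcp_pos: [470.8, 307.6, 146.8]
ee_rot: [-0.002, -0.125, 0.992, -0.002]
wrist_force: [-0.4, -0.2, 0.0]
finger_gap: 44.6
t 19.65 pos [470.8 307.6 146.8] head 104.4 F [-0.4 -0.2  0. ] gap 44.6 q [-0.91  0.45  0.34  1.91 -0.2   0.82  1.36]
shift [-0.0005  0.0023  0.1348] turn -0.13 | heading 104.37 pos [471.4 307.7 147.9] tilt [-0.0022 -0.0026 -1.    ]
```

View pics/w15.png

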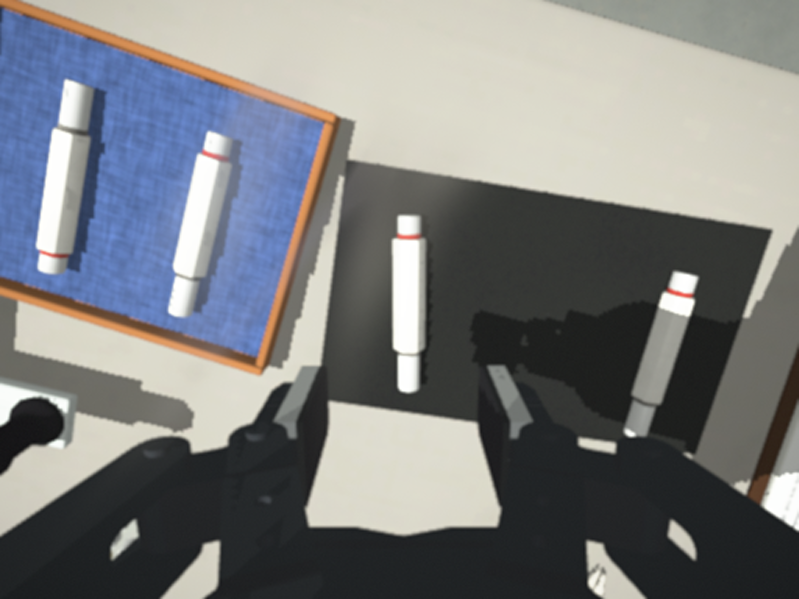

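```bash
python3 - <<'E'
from h import *
c=dict(np.load("w15.npz")); k=1/1.5625
a=ray(c,409*k,237*k,15);b=ray(c,408*k,354*k,15);m=(a+b)/2;print(a,b,np.linalg.norm(a-b),m)
yaw=np.degrees(np.arctan2((b-a)[1],(b-a)[0]))+90; print(yaw)
gauges(c,11,(235,132,290,257),thr=100,sat=60)
e1=ray(c,409*k,215*k,11);e2=ray(c,408*k,391*k,11);print(e1,e2,np.linalg.norm(e1-e2))
go(m[0],m[1],13,yaw)
E
```

```text
[439.521753   302.13002492  15.        ] [502.59616825 317.90723194  15.        ] 65.01770620389213 [471.05896063 310.01862843  15.        ]
104.04359853944858
c [477.5 311.5] L 101.5 W 18.5 ang 15.0 wide [-38.5  25. ] mid [471.  309.8]
[428.8307998  299.39035859  11.        ] [525.9341933  323.96893914  11.        ] 100.16574090548517
shift [-0.0006  0.0026  0.1348] turn 0.33 | heading 104.37 pos [471.4 307.7 147.9] tilt [-0.0022 -0.0026 -1.    ]
```

```bash
python3 -m handwheel '-0.0006 0.0025 0.03 0 0.045;-0.0006 0.0025 0.07 0 0.045;-0.0006 0.0025 0.1 0 0.045;-0.0006 0.0025 0.125 0 0.045;-0.0006 0.0025 0.134 0 0.045;-0.0006 0.0025 0.134 0 0.045;-0.0006 0.0025 0.134 0 0.03;-0.0006 0.0025 0.134 0 0.01;-0.0006 0.0025 0.134 0 0.01;-0.0006 0.0025 0.134 0 0.01;-0.0006 0.0025 0.134 0 0.01' 70
python3 -c "
from h import *
st()"
python3 -m handwheel '0 0 0 0 0.01;0 0 -0.02 0 0.01;0 0 -0.06 0 0.01;0 0 -0.1 0 0.01;0 0 -0.13 0 0.01;0 0 -0.13 0 0.01;0 0 -0.13 0 0.01'
python3 - <<'E'
from h import *
st(); c=cam("wrist"); 
crop(c,"w16.png",0,0,512,384,1.56); go(575.2,6,145,89.4)
E
```

```text
clock: 20.8
tcp_pos: [472.9, 312.9, 17.1]
ee_rot: [0.001, -0.126, 0.992, 0.001]
wrist_force: [-0.3, -1.5, 5.7]
finger_gap: 14.1
t 20.8 pos [472.9 312.9  17.1] head 104.49 F [-0.3 -1.5  5.7] gap 14.1 q [-0.85  0.66  0.26  1.95 -0.3   0.57  1.44]
clock: 21.5
tcp_pos: [471.8, 312.8, 146.2]
ee_rot: [0.001, -0.126, 0.992, 0.001]
wrist_force: [-0.1, -0.2, -2.6]
finger_gap: 14.0
t 21.5 pos [471.8 312.8 146.2] head 104.51 F [-0.1 -0.2 -2.6] gap 14.0 q [-0.92  0.45  0.35  1.91 -0.21  0.81  1.36]
shift [-0.024  -0.3227 -0.    ] turn 15.12 | heading 104.52 pos [471.1 312.4 145. ] tilt [-7.e-04 -0.e+00 -1.e+00]
```

View pics/w16.png

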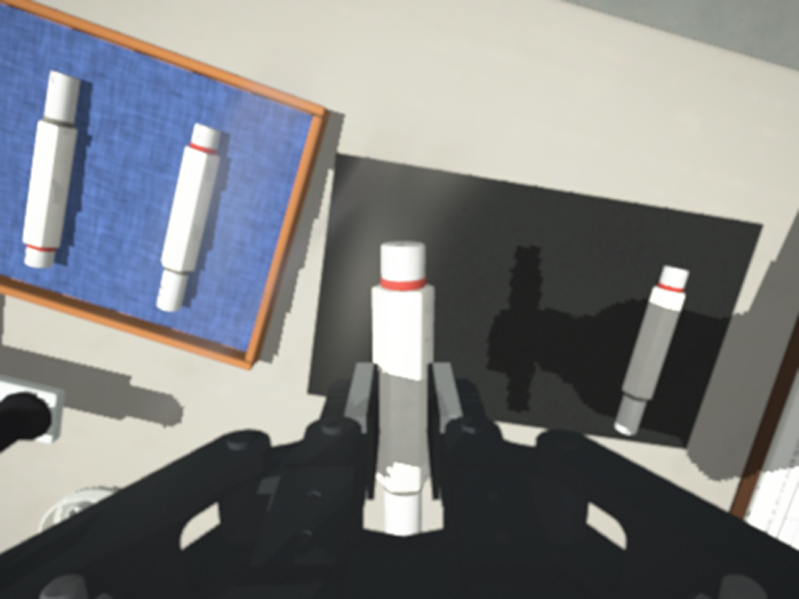

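```bash
cat >> h.py <<'E'
def held(c,s,v1,v2,u=402,k=1/1.5625):
    """handle end rows (800px picture) -> offset of handle mid along tool x (mm), using depth"""
    T=T_tool(s); W=pts(c); zz=np.nanmedian(W[int((v1+10)*k):int((v1+60)*k),int((u-6)*k):int((u+6)*k),2])
    a=np.linalg.inv(T)@np.append(ray(c,u*k,v1*k,zz),1); b=np.linalg.inv(T)@np.append(ray(c,u*k,v2*k,zz),1)
    print("top z rel TCP",round(zz-T[2,3],1),"ends tool",a[:3].round(1),b[:3].round(1),"len",round(np.linalg.norm(a-b),1),"mid x_tool",round((a[0]+b[0])/2,1))
E
python3 - <<'E'
from h import *
s=ctrl.read_state(); c=cam("wrist"); held(c,s,286,490)
E
```

```text
top z rel TCP 1.5 ends tool [35.6 -0.4 -1.5] [-27.2  -0.5  -1.5] len 62.8 mid x_tool 4.2
```

```bash
python3 - <<'E'
from h import *
go(578.7,5.7,145,89.4)
E
python3 -m handwheel '-0.003 -0.03 0 0 0.01;-0.007 -0.075 0 3 0.01;-0.011 -0.12 0 6 0.01;-0.015 -0.165 0 9 0.01;-0.018 -0.21 0 12 0.01;-0.022 -0.255 0 15.1 0.01;-0.025 -0.295 0 15.1 0.01;-0.0274 -0.323 0 15.1 0.01;-0.0274 -0.323 0.02 15.1 0.01;-0.0274 -0.323 0.04 15.1 0.01;-0.0274 -0.323 0.04 15.1 0.01;-0.0274 -0.323 0.04 15.1 0.01'
python3 - <<'E'
from h import *
st(); s=ctrl.read_state(); c=cam("wrist"); np.savez("w17.npz",**{k:v for k,v in c.items()})
crop(c,"w17.png",0,0,512,384,1.56); go(578.7,5.7,61,89.4)
E
```

```text
shift [-0.0276 -0.3236 -0.0005] turn 15.12 | heading 104.52 pos [470.9 312.1 144.3] tilt [-0.0016 -0.001  -1.    ]
clock: 22.8
tcp_pos: [578.4, 6.5, 104.2]
ee_rot: [-0.001, 0.005, 1.0, -0.0]
wrist_force: [-0.1, -0.2, -0.7]
finger_gap: 14.0
t 22.8 pos [578.4   6.5 104.2] head 89.4 F [-0.1 -0.2 -0.7] gap 14.0 q [-0.4   0.55  0.43  1.9  -0.32  0.76  1.77]
shift [ 0.0004 -0.0009  0.0441] turn 0.01 | heading 89.41 pos [579.1   6.6 105.1] tilt [-7.e-04 -4.e-04 -1.e+00]
```

View pics/w17.png

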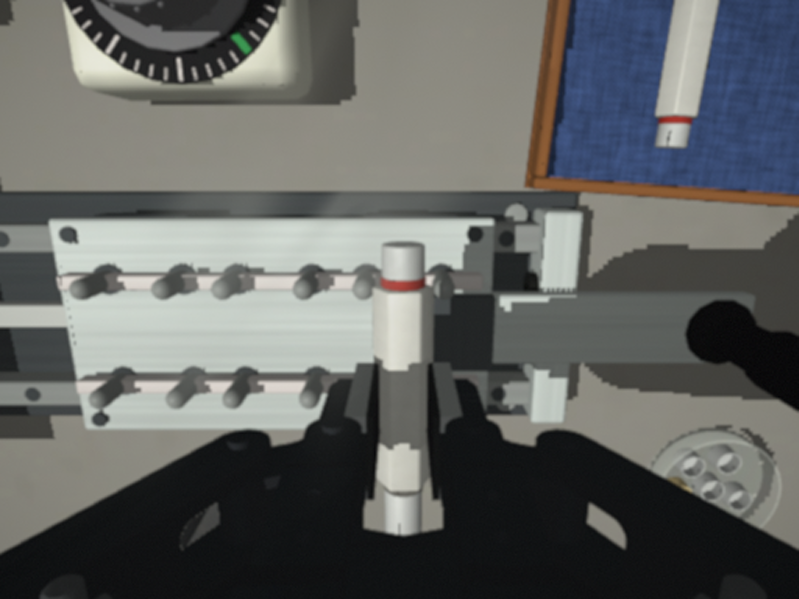

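```bash
python3 - <<'E'
from h import *
c=dict(np.load("w17.npz")); k=1/1.5625
for p in [(85,290),(160,289),(224,289),(304,289),(362,288),(442,288),(98,395),(178,395),(234,395),(312,393)]: print(p,ray(c,p[0]*k,p[1]*k,60).round(1))
E
```

```text
(85, 290) [ 553.6 -108.5   60. ]
(160, 289) [553.5 -81.3  60. ]
(224, 289) [553.7 -58.2  60. ]
(304, 289) [554.  -29.3  60. ]
(362, 288) [553.9  -8.4  60. ]
(442, 288) [554.2  20.5  60. ]
(98, 395) [ 594.8 -110.7   60. ]
(178, 395) [595.1 -80.1  60. ]
(234, 395) [595.3 -58.7  60. ]
(312, 393) [594.8 -28.8  60. ]
```

```bash
python3 -m handwheel '0.0005 -0.0005 0.015 0 0.01;0.0005 -0.0005 0.025 0 0.01;0.0005 -0.0005 0.031 0 0.01;0.0005 -0.0005 0.036 0 0.01;0.0005 -0.0005 0.036 0 0.01;0.0005 -0.0005 0.036 0 0.01'
python3 - <<'E'
from h import *
st(); s=ctrl.read_state(); c=cam("wrist"); np.savez("w18.npz",**{k:v for k,v in c.items()})
crop(c,"w18.png",0,0,512,384,1.56)
E
```

```text
clock: 23.45
tcp_pos: [578.8, 6.0, 69.3]
ee_rot: [0.0, 0.005, 1.0, -0.0]
wrist_force: [0.1, 0.8, -1.4]
finger_gap: 13.7
t 23.45 pos [578.8   6.   69.3] head 89.39 F [ 0.1  0.8 -1.4] gap 13.7 q [-0.38  0.6   0.41  1.91 -0.36  0.7   1.8 ]
```

View pics/w18.png

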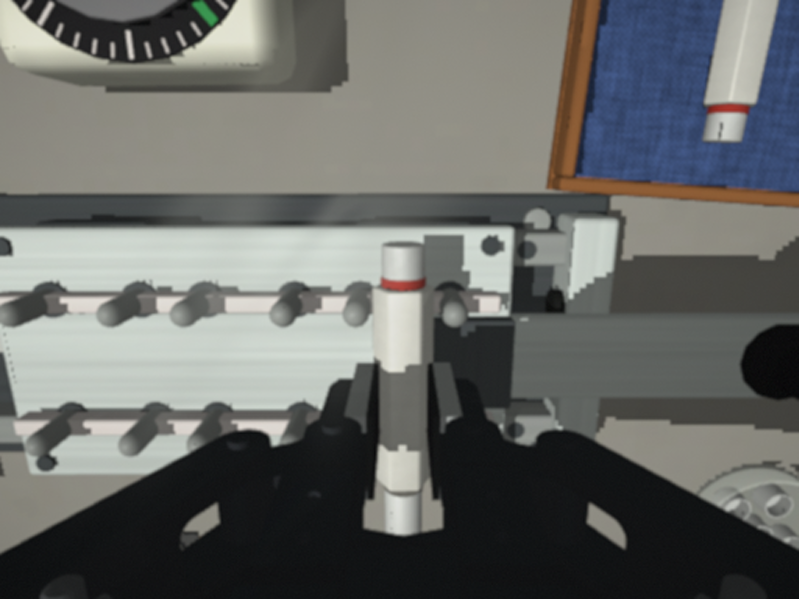

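```bash
python3 -m handwheel '0 0.0007 0.003 0 0.01;0 0.0007 0.006 0 0.01;0 0.0007 0.0075 0 0.01;0 0.0007 0.0075 0 0.01;0 0.0007 0.0075 0 0.01'
python3 - <<'E'
from h import *
st(); s=ctrl.read_state(); c=cam("wrist"); np.savez("w19.npz",**{k:v for k,v in c.items()})
crop(c,"w19.png",0,0,512,384,1.56)
E
```

```text
clock: 24.0
tcp_pos: [578.7, 6.7, 61.7]
ee_rot: [-0.0, 0.005, 1.0, -0.0]
wrist_force: [-0.2, -0.1, -2.1]
finger_gap: 13.9
t 24.0 pos [578.7   6.7  61.7] head 89.4 F [-0.2 -0.1 -2.1] gap 13.9 q [-0.38  0.61  0.4   1.92 -0.36  0.68  1.8 ]
```

View pics/w19.png

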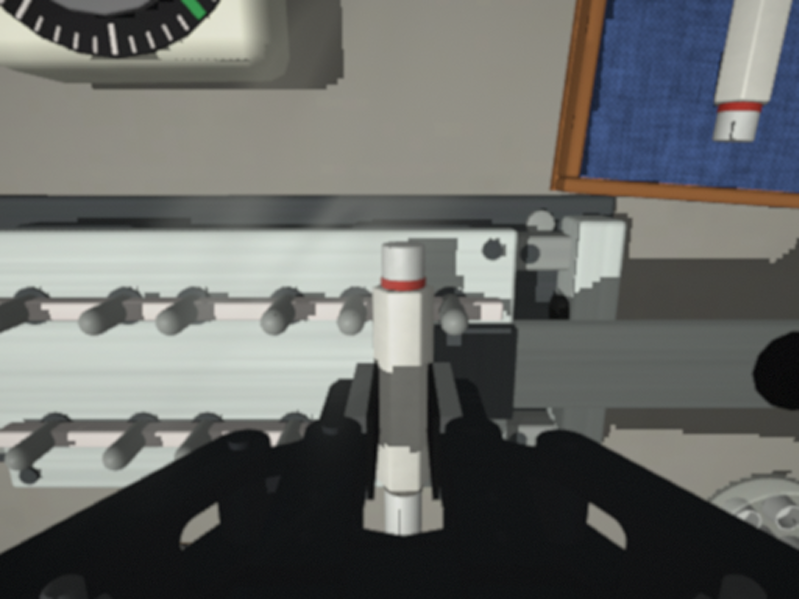

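Well centred between the pins at (352,317) and (453,317). Lowering 1.5 mm more and releasing.

```bash
python3 -m handwheel '0 0 0.0015 0 0.01;0 0 0.0015 0 0.01;0 0 0.0015 0 0.018;0 0 0.0015 0 0.024;0 0 0.0015 0 0.03;0 0 0.0015 0 0.04;0 0 0.0015 0 0.04;0 0 0.0015 0 0.04;0 0 -0.03 0 0.04;0 0 -0.07 0 0.04;0 0 -0.1 0 0.042;0 0 -0.1 0 0.042'
python3 - <<'E'
from h import *
st(); s=ctrl.read_state(); c=cam("wrist"); np.savez("w20.npz",**{k:v for k,v in c.items()})
crop(c,"w20.png",0,0,512,384,1.56)
go(467,455.5,160,93)
E
```

```text
clock: 25.25
tcp_pos: [581.6, 6.7, 166.2]
ee_rot: [0.004, 0.005, 1.0, 0.001]
wrist_force: [0.1, 0.5, 0.0]
finger_gap: 42.0
t 25.25 pos [581.6   6.7 166.2] head 89.39 F [0.1 0.5 0. ] gap 42.0 q [-0.44  0.46  0.48  1.87 -0.27  0.87  1.73]
shift [0.1178 0.4474 0.0039] turn -3.6 | heading 89.4 pos [580.1   6.9 163.9] tilt [ 0.0046  0.001  -1.    ]
```

View pics/w20.png

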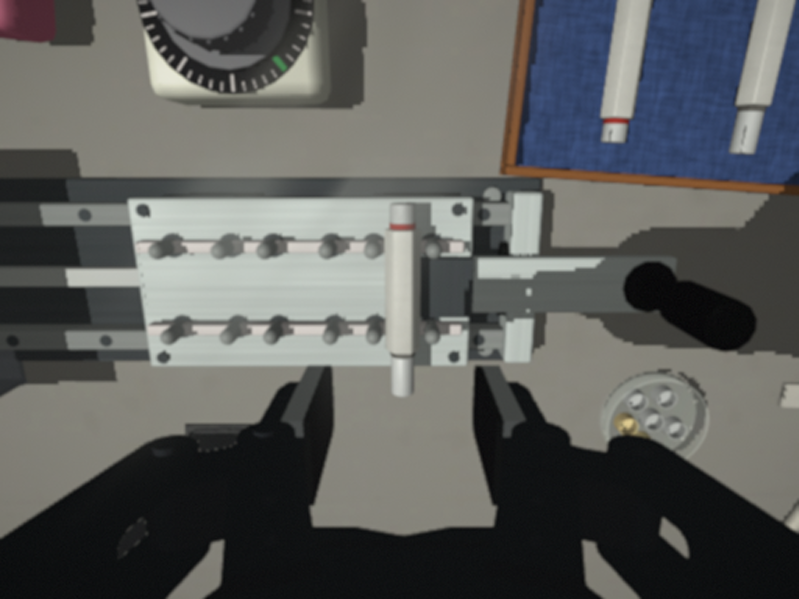

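```bash
python3 -m handwheel '0.01 0.04 0 0 0.042;0.023 0.088 0 0 0.042;0.036 0.136 0 0 0.042;0.048 0.184 0 0 0.042;0.061 0.232 0 0 0.042;0.074 0.28 0 -1 0.042;0.086 0.328 0 -2 0.042;0.099 0.376 0 -3 0.045;0.112 0.42 0 -3.6 0.045;0.118 0.447 0.004 -3.6 0.045;0.118 0.447 0.004 -3.6 0.045;0.118 0.447 0.004 -3.6 0.045'
python3 - <<'E'
from h import *
st(); s=ctrl.read_state(); c=cam("wrist"); np.savez("w21.npz",**{k:v for k,v in c.items()})
crop(c,"w21.png",0,0,512,384,1.56)
E
```

```text
clock: 26.5
tcp_pos: [464.5, 454.5, 155.9]
ee_rot: [-0.001, -0.027, 1.0, -0.001]
wrist_force: [0.8, -0.1, 0.0]
finger_gap: 45.1
t 26.5 pos [464.5 454.5 155.9] head 93.06 F [ 0.8 -0.1  0. ] gap 45.1 q [-1.1   0.57  0.38  1.69 -0.25  0.93  1.  ]
```

View pics/w21.png

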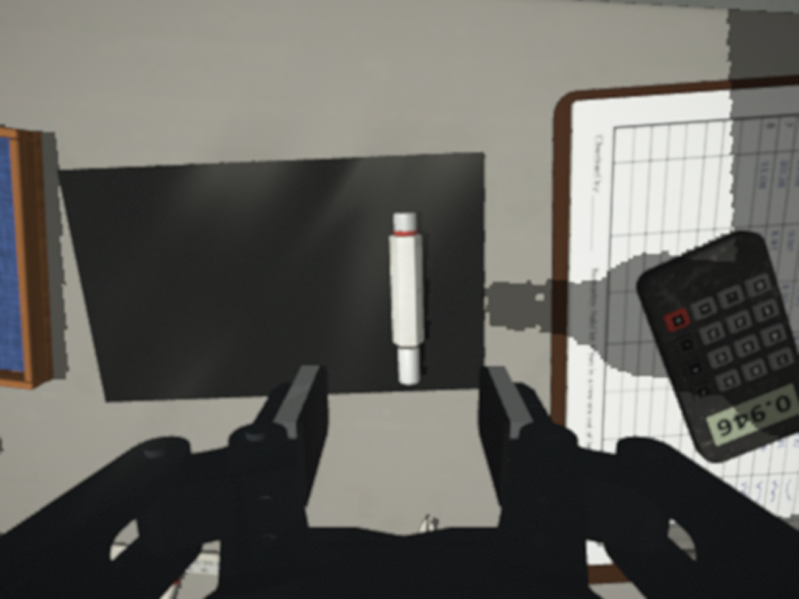

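```bash
python3 - <<'E'
from h import *
c=dict(np.load("w21.npz")); k=1/1.5625
a=ray(c,405*k,233*k,15);b=ray(c,408.5*k,347*k,15);m=(a+b)/2;print(a,b,np.linalg.norm(a-b),m)
print(np.degrees(np.arctan2((b-a)[1],(b-a)[0]))+90)
g=gauges(c,11,(240,132,280,252),thr=100,sat=60)
m2=g[0]["mid"]; go(*((m2+m[:2])/2),14,g[0]["ang"]+90)
E
```

```text
[432.32856191 453.08379373  15.        ] [497.32205705 458.58915149  15.        ] 65.22624758802465 [464.82530948 455.83647261  15.        ]
94.84175479379665
c [474.4 458.4] L 105.8 W 30.7 ang 3.1 wide [-52.9  52.9] mid [474.4 458.4]
shift [-0.0044  0.0039  0.1425] turn -0.18 | heading 92.93 pos [465.5 453.3 156.5] tilt [-0.001  -0.0026 -1.    ]
```

```bash
python3 - <<'E'
from h import *
go(464.5,455.6,14,94.7)
E
python3 -m handwheel '0.001 0.002 0.03 -1.7 0.045;0.001 0.002 0.07 -1.7 0.045;0.001 0.002 0.1 -1.7 0.045;0.001 0.002 0.13 -1.7 0.045;0.001 0.002 0.1415 -1.7 0.045;0.001 0.002 0.1415 -1.7 0.045;0.001 0.002 0.1415 -1.7 0.045'
python3 - <<'E'
from h import *
st(); c=cam("wrist"); crop(c,"w22.png",0,0,512,384,1.56); st()
E
```

```text
shift [0.0008 0.0027 0.1425] turn -1.77 | heading 92.93 pos [465.5 453.3 156.5] tilt [-0.001  -0.0026 -1.    ]
clock: 27.25
tcp_pos: [465.6, 456.6, 17.4]
ee_rot: [0.001, -0.04, 0.999, 0.0]
wrist_force: [-0.1, -0.1, -0.3]
finger_gap: 45.1
t 27.25 pos [465.6 456.6  17.4] head 94.62 F [-0.1 -0.1 -0.3] gap 45.1 q [-1.04  0.76  0.3   1.73 -0.32  0.7   1.08]
t 27.3 pos [465.6 457.2  18. ] head 94.64 F [ 0.4 -0.4  0.1] gap 45.2 q [-1.04  0.76  0.3   1.73 -0.32  0.7   1.08]
```

View pics/w22.png

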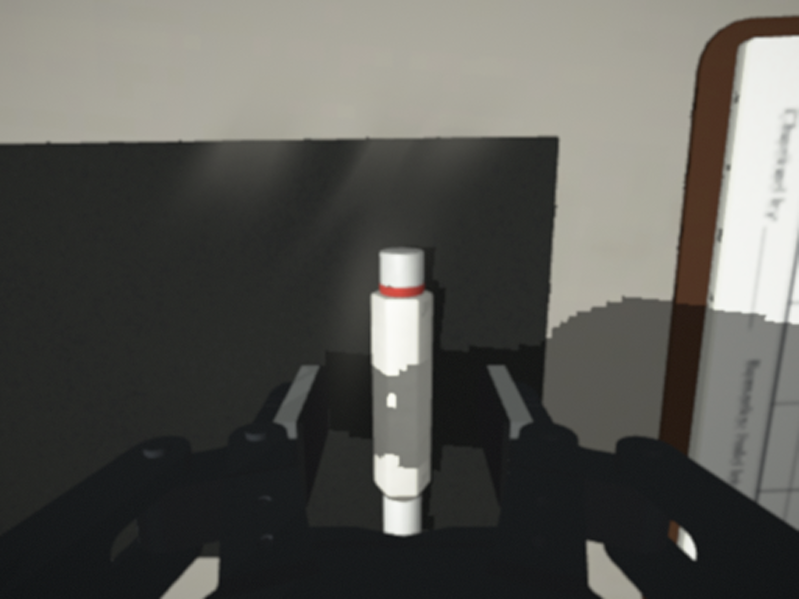

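```bash
python3 -m handwheel '0.003 0 0.002 0 0.045;0.003 0 0.003 0 0.045;0.003 0 0.003 0 0.03;0.003 0 0.003 0 0.01;0.003 0 0.003 0 0.01;0.003 0 0.003 0 0.01;0.003 0 0.003 0 0.01;0.003 0 0.003 0 0.01' 70
python3 -c "
from h import *
st()"
python3 -m handwheel '0 0 -0.01 0 0.01;0 0 -0.04 0 0.01;0 0 -0.08 0 0.01;0 0 -0.12 0 0.01;0 0 -0.13 0 0.01;0 0 -0.13 0 0.01;0 0 -0.13 0 0.01'
python3 - <<'E'
from h import *
st(); s=ctrl.read_state(); c=cam("wrist"); 
crop(c,"w23.png",0,0,512,384,1.56); held(c,s,282,489);go(575,-45.3,150,89.4)
E
```

```text
clock: 28.1
tcp_pos: [461.4, 457.0, 13.9]
ee_rot: [0.0, -0.041, 0.999, 0.0]
wrist_force: [-1.7, -1.7, 5.0]
finger_gap: 14.5
t 28.1 pos [461.4 457.   13.9] head 94.7 F [-1.7 -1.7  5. ] gap 14.5 q [-1.05  0.76  0.3   1.74 -0.32  0.69  1.08]
clock: 28.8
tcp_pos: [460.5, 456.1, 142.0]
ee_rot: [-0.001, -0.041, 0.999, -0.001]
wrist_force: [0.1, -0.7, -2.2]
finger_gap: 13.9
t 28.8 pos [460.5 456.1 142. ] head 94.7 F [ 0.1 -0.7 -2.2] gap 13.9 q [-1.1   0.59  0.37  1.7  -0.25  0.9   1.03]
top z rel TCP 3.6 ends tool [37.1 -0.5 -3.5] [-25.4  -0.6  -3.6] len 62.5 mid x_tool 5.9
shift [-0.0733 -0.5089 -0.0077] turn 5.31 | heading 94.71 pos [460.2 455.9 141.3] tilt [-0.0023 -0.0025 -1.    ]
```

View pics/w23.png

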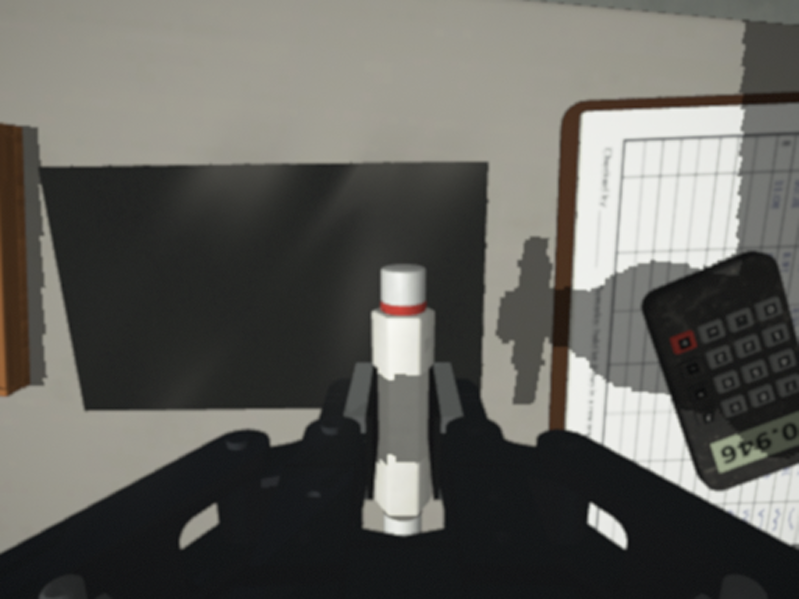

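```bash
python3 - <<'E'
from h import *
s=ctrl.read_state(); c=cam("wrist"); held(c,s,310,517);go(574.7,-45.3,150,89.4)
E
```

```text
top z rel TCP 4.6 ends tool [29.8 -0.5 -4.5] [-34.3  -0.6  -4.7] len 64.0 mid x_tool -2.3
shift [-0.073  -0.5088 -0.0077] turn 5.31 | heading 94.71 pos [460.2 455.8 141.1] tilt [-0.0025 -0.0029 -1.    ]
```

```bash
python3 - <<'E'
from h import *
go(572.5,-97,146,89.4)
E
python3 -m handwheel '-0.005 -0.035 -0.004 0 0.01;-0.012 -0.083 -0.004 0 0.01;-0.018 -0.13 -0.004 1 0.01;-0.024 -0.177 -0.004 2 0.01;-0.03 -0.224 -0.004 3 0.01;-0.036 -0.271 -0.004 4 0.01;-0.042 -0.318 -0.004 5 0.01;-0.048 -0.365 -0.004 5.3 0.01;-0.054 -0.412 -0.004 5.3 0.01;-0.06 -0.459 -0.004 5.3 0.01;-0.066 -0.51 -0.004 5.3 0.01;-0.066 -0.56 -0.004 5.3 0.01'
python3 - <<'E'
from h import *
st();go(572.5,-97,104,89.4)
E
```

```text
shift [-0.0665 -0.5602 -0.0036] turn 5.31 | heading 94.71 pos [460.2 455.8 141.1] tilt [-0.0025 -0.0029 -1.    ]
clock: 30.1
tcp_pos: [572.6, -96.3, 145.8]
ee_rot: [-0.001, 0.005, 1.0, -0.0]
wrist_force: [1.5, -0.5, -1.9]
finger_gap: 13.8
t 30.1 pos [572.6 -96.3 145.8] head 89.44 F [ 1.5 -0.5 -1.9] gap 13.8 q [-0.26  0.49  0.48  1.88 -0.29  0.84  1.93]
shift [ 0.     -0.0007  0.0418] turn 0.04 | heading 89.44 pos [572.6 -96.3 145.8] tilt [-2.e-03 -2.e-04 -1.e+00]
```

```bash
python3 -m handwheel '0 -0.0007 0.02 0 0.01;0 -0.0007 0.05 0 0.01;0 -0.0007 0.07 0 0.01;0 -0.0007 0.078 0 0.01;0 -0.0007 0.078 0 0.01;0 -0.0007 0.078 0 0.01'
python3 - <<'E'
from h import *
st(); s=ctrl.read_state(); c=cam("wrist"); np.savez("w24.npz",**{k:v for k,v in c.items()})
crop(c,"w24.png",0,0,512,384,1.56); go(572.5,-97.2,58,89.4)
E
```

```text
clock: 30.7
tcp_pos: [573.1, -95.5, 69.5]
ee_rot: [0.0, 0.005, 1.0, -0.0]
wrist_force: [-0.6, -1.0, -1.6]
finger_gap: 14.5
t 30.7 pos [573.1 -95.5  69.5] head 89.4 F [-0.6 -1.  -1.6] gap 14.5 q [-0.21  0.6   0.42  1.91 -0.37  0.7   1.98]
shift [ 0.001  -0.0017  0.012 ] turn 0.0 | heading 89.4 pos [573.5 -95.5  70. ] tilt [ 1.3e-03 -3.0e-04 -1.0e+00]
```

View pics/w24.png

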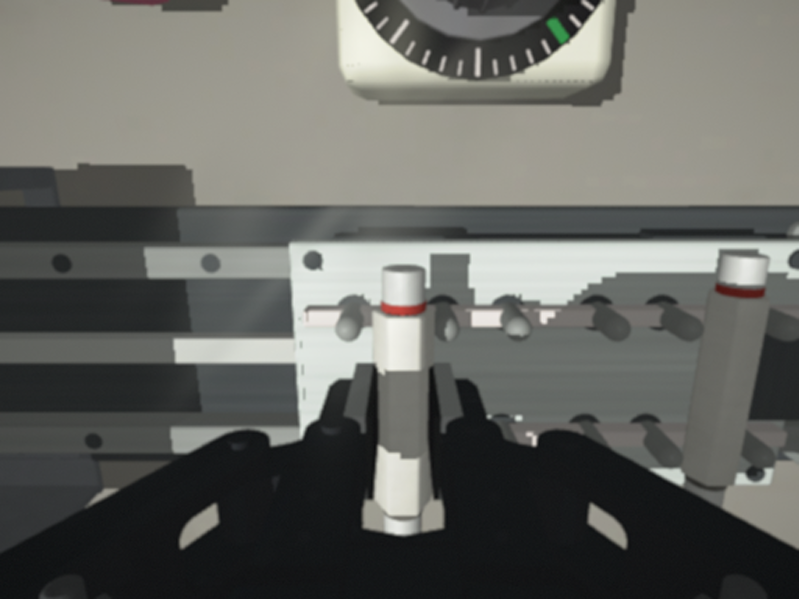

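```bash
python3 -m handwheel '0 -0.0016 0 0 0.01;0 -0.0016 0.004 0 0.01;0 -0.0016 0.008 0 0.01;0 -0.0016 0.011 0 0.01;0 -0.0016 0.011 0 0.01;0 -0.0016 0.011 0 0.01'
python3 - <<'E'
from h import *
st(); s=ctrl.read_state(); c=cam("wrist"); np.savez("w25.npz",**{k:v for k,v in c.items()})
crop(c,"w25.png",0,0,512,384,1.56); go(572.5,-97.2,58,89.4)
E
```

```text
clock: 31.35
tcp_pos: [572.8, -97.0, 58.2]
ee_rot: [-0.0, 0.005, 1.0, 0.0]
wrist_force: [-0.1, -0.1, -0.6]
finger_gap: 14.1
t 31.35 pos [572.8 -97.   58.2] head 89.4 F [-0.1 -0.1 -0.6] gap 14.1 q [-0.2   0.62  0.41  1.91 -0.38  0.68  2.  ]
shift [ 0.0003 -0.0002  0.0003] turn -0.01 | heading 89.39 pos [572.8 -97.   58.3] tilt [ 0.  0. -1.]
```

View pics/w25.png

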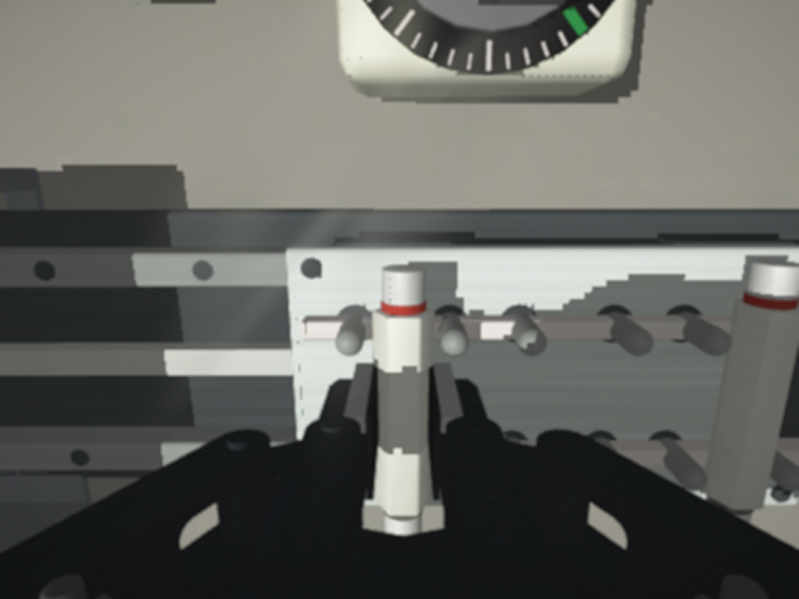

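```bash
python3 -m handwheel '0 0 0.0005 0 0.01;0 0 0.0005 0 0.018;0 0 0.0005 0 0.024;0 0 0.0005 0 0.03;0 0 0.0005 0 0.04;0 0 0.0005 0 0.04;0 0 0.0005 0 0.04;0 0 -0.03 0 0.04;0 0 -0.07 0 0.04;0 0 -0.12 0 0.042;0 0 -0.16 0 0.042;0.05 0.05 -0.19 0 0.06'
python3 -m handwheel '0.03 0.03 0 0 0.06;0.03 0.03 0 0 0.06;0.03 0.03 0 0 0.06;0.03 0.03 0 0 0.06'
python3 - <<'E'
from h import *
st(); s=ctrl.read_state(); c=cam("wrist"); np.savez("w26.npz",**{k:v for k,v in c.items()})
crop(c,"w26.png",0,0,512,384,1.56); go(576,137,83,89.4)
E
```

```text
clock: 32.6
tcp_pos: [544.6, -68.3, 242.3]
ee_rot: [0.005, 0.008, 1.0, -0.002]
wrist_force: [0.6, 1.5, 1.1]
finger_gap: 55.3
clock: 33.0
tcp_pos: [511.5, -34.5, 238.0]
ee_rot: [0.0, 0.006, 1.0, -0.0]
wrist_force: [-0.2, -0.4, 0.0]
finger_gap: 60.2
t 33.0 pos [511.5 -34.5 238. ] head 89.35 F [-0.2 -0.4  0. ] gap 60.2 q [-0.45  0.25  0.53  1.97 -0.15  0.97  1.71]
shift [-0.0624  0.1726  0.1546] turn -0.08 | heading 89.32 pos [511.5 -34.8 237.8] tilt [ 3.e-04 -8.e-04 -1.e+00]
```

View pics/w26.png

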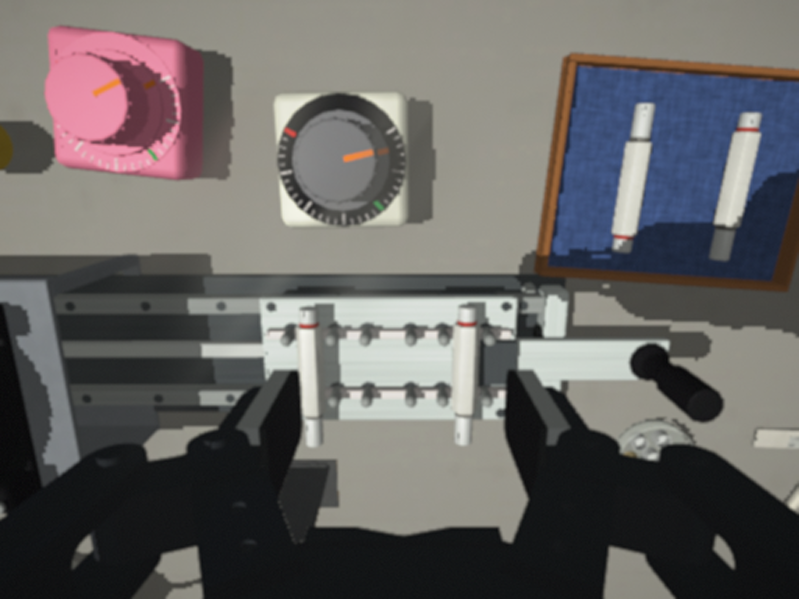

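```bash
python3 - <<'E'
from h import *
c=dict(np.load("w26.npz")); k=1/1.5625; W=pts(c)
for p in [(308,325),(313,417),(466,324),(464,416),(366,338),(366,398),(331,338),(332,398),(444,337),(441,398),(488,337)]: print(p,ray(c,p[0]*k,p[1]*k,60).round(1))
for y0 in (-97,6):
    m=(W[...,2]>58)&(W[...,2]<66)&(np.abs(W[...,1]-y0)<10)&(np.abs(W[...,0]-576)<60)
    p=W[m];print(p.min(0).round(1),p.max(0).round(1),np.median(p,0).round(1))
E
```

```text
(308, 325) [542.7 -96.5  60. ]
(313, 417) [607.9 -97.1  60. ]
(466, 324) [543.2   5.1  60. ]
(464, 416) [608.3   5.   60. ]
(366, 338) [551.9 -59.5  60. ]
(366, 398) [594.3 -60.8  60. ]
(331, 338) [551.7 -82.1  60. ]
(332, 398) [594.  -83.5  60. ]
(444, 337) [551.8  -9.   60. ]
(441, 398) [594.8 -10.6  60. ]
(488, 337) [552.2  19.5  60. ]
[ 532.5 -103.9   58. ] [630.2 -89.8  63.4] [575.8 -96.6  60.7]
[532.4  -0.6  58. ] [630.3  13.3  63.6] [575.9   6.2  60.7]
```

```bash
python3 -m handwheel '-0.015 0.04 0 0 0.06;-0.03 0.085 0 0 0.06;-0.047 0.13 0 0 0.06;-0.0634 0.1726 0 0 0.06;-0.0634 0.1726 0.03 0 0.06;-0.0634 0.1726 0.07 0 0.06;-0.0634 0.1726 0.11 0 0.06;-0.0634 0.1726 0.14 0 0.06;-0.0634 0.1726 0.1546 0 0.06;-0.0634 0.1726 0.1546 0 0.06;-0.0634 0.1726 0.1546 0 0.06'
python3 - <<'E'
from h import *
st(); c=cam("wrist"); crop(c,"w27.png",0,0,512,384,1.56)
E
```

```text
clock: 34.15
tcp_pos: [577.3, 137.7, 83.9]
ee_rot: [0.001, 0.006, 1.0, -0.0]
wrist_force: [1.3, 0.3, 0.2]
finger_gap: 59.9
t 34.15 pos [577.3 137.7  83.9] head 89.34 F [1.3 0.3 0.2] gap 59.9 q [-0.57  0.59  0.37  1.87 -0.31  0.73  1.53]
```

View pics/w27.png

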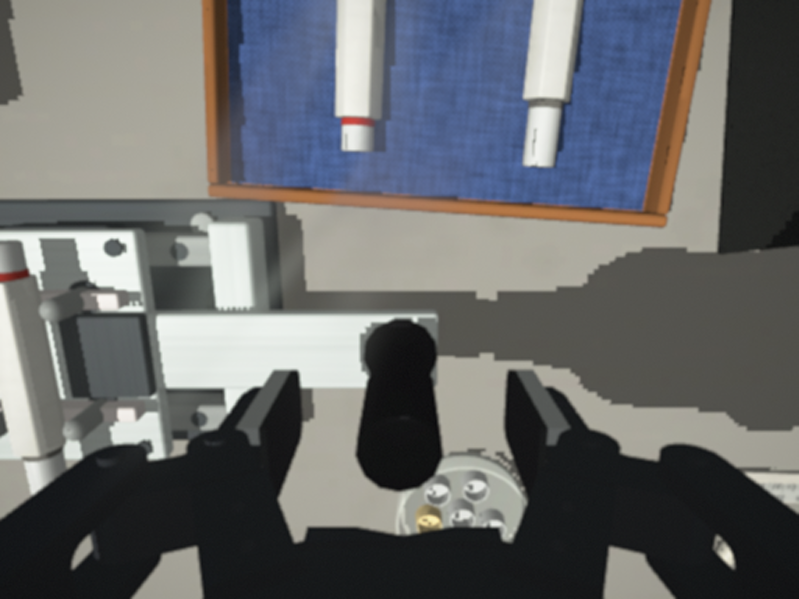

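```bash
python3 -m handwheel '0 0 0 0 0.04;0 0 0 0 0.01;0 0 0 0 0.01;0 0 0 0 0.01;0 0 0 0 0.01;0 0 0 0 0.01;0 0 0 0 0.01' 50
python3 -c "
from h import *
st()"
python3 -m handwheel '0 -0.003 0 0 0.01;0 -0.01 0 0 0.01;0 -0.025 0 0 0.01;0 -0.05 0 0 0.01;0 -0.08 0 0 0.01;0 -0.11 0 0 0.01;0 -0.14 0 0 0.01;0 -0.17 0 0 0.01;0 -0.2 0 0 0.01;0 -0.225 0 0 0.01;0 -0.243 0 0 0.01;0 -0.25 0 0 0.01'
python3 -c "
from h import *
st()"
```

```text
clock: 34.9
tcp_pos: [576.9, 136.8, 84.7]
ee_rot: [0.001, 0.006, 1.0, -0.0]
wrist_force: [-1.7, -3.4, 6.8]
finger_gap: 20.6
t 34.9 pos [576.9 136.8  84.7] head 89.35 F [-1.7 -3.4  6.8] gap 20.6 q [-0.57  0.59  0.37  1.87 -0.31  0.73  1.53]
clock: 36.1
tcp_pos: [574.5, -112.3, 84.7]
ee_rot: [0.001, 0.006, 1.0, 0.001]
wrist_force: [-1.9, 5.7, 8.8]
finger_gap: 20.3
t 36.1 pos [ 574.5 -112.3   84.7] head 89.34 F [-1.9  5.7  8.8] gap 20.3 q [-0.15  0.58  0.38  1.89 -0.31  0.72  1.96]
```

```bash
python3 -m handwheel '0 -0.004 0 0 0.01;0 -0.008 0 0 0.01;0 -0.012 0 0 0.01;0 -0.015 0 0 0.01;0 -0.018 0 0 0.01;0 -0.02 0 0 0.01;0 -0.02 0 0 0.01;0 -0.02 0 0 0.01;0 -0.02 0 0 0.01'
python3 -c "
from h import *
st()"
```

```text
clock: 37.0
tcp_pos: [574.3, -133.2, 84.7]
ee_rot: [0.001, 0.006, 1.0, -0.001]
wrist_force: [-0.9, -2.0, 6.1]
finger_gap: 20.3
t 37.0 pos [ 574.3 -133.2   84.7] head 89.36 F [-0.9 -2.   6.1] gap 20.3 q [-0.12  0.58  0.38  1.88 -0.31  0.73  2.  ]
```

```bash
python3 -m handwheel '0 -0.0005 0 0 0.01;0 -0.0005 0 0 0.01;0 -0.0005 0 0 0.03;0 -0.0005 0 0 0.06;0 -0.0005 0 0 0.06;0 -0.0005 0 0 0.06'
python3 -m handwheel '0 0 -0.04 0 0.06;0 0 -0.08 0 0.06;0 0.02 -0.12 0 0.06;0.04 0.05 -0.15 0 0.06;0.08 0.08 -0.16 0 0.085;0.09 0.08 -0.16 0 0.085;0.09 0.08 -0.16 0 0.085;0.09 0.08 -0.16 0 0.085'
python3 - <<'E'
from h import *
st(); s=ctrl.read_state(); c=cam("wrist"); np.savez("w28.npz",**{k:v for k,v in c.items()})
crop(c,"w28.png",0,0,512,384,1.56)
W=pts(c)
m=(W[...,2]>103)&(W[...,2]<114)&(np.abs(W[...,1]+132)<30)&(np.abs(W[...,0]-576)<30)
print("handle top",m.sum(),np.nanmin(W[m],0),np.nanmax(W[m],0))
c=cam("scene"); crop(c,"s2.png",215,180,385,270,4.7)
E
```

```text
clock: 37.6
tcp_pos: [573.1, -132.1, 83.0]
ee_rot: [-0.0, 0.005, 1.0, 0.0]
wrist_force: [-0.8, 0.3, -0.4]
finger_gap: 59.6
clock: 38.4
tcp_pos: [484.7, -51.4, 243.6]
ee_rot: [0.001, 0.005, 1.0, 0.0]
wrist_force: [0.1, 0.1, 0.5]
finger_gap: 85.1
t 38.4 pos [484.7 -51.4 243.6] head 89.41 F [0.1 0.1 0.5] gap 85.1 q [-0.36  0.19  0.45  2.01 -0.1   0.96  1.7 ]
handle top 416 [ 564.18030666 -142.12308604  103.04318653] [ 585.73507789 -122.16104232  111.3065829 ]
```

View pics/w28.png

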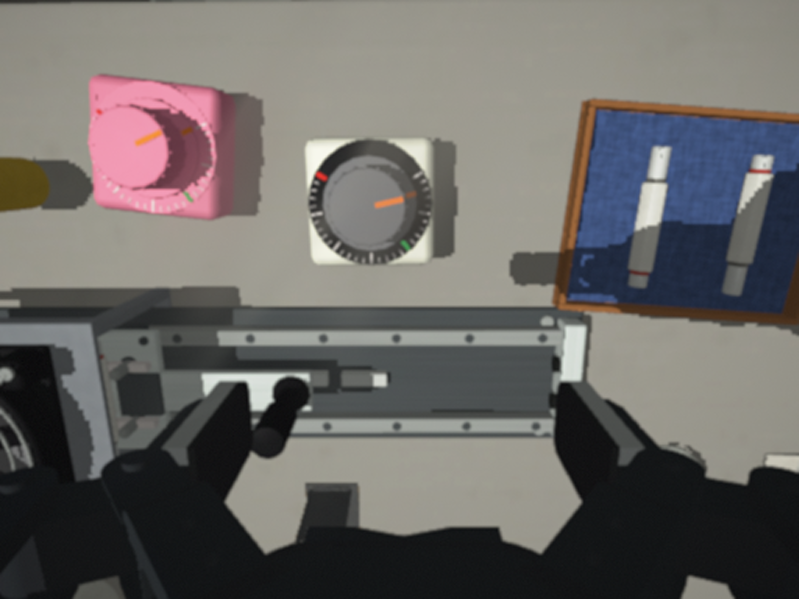

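View pics/s2.png

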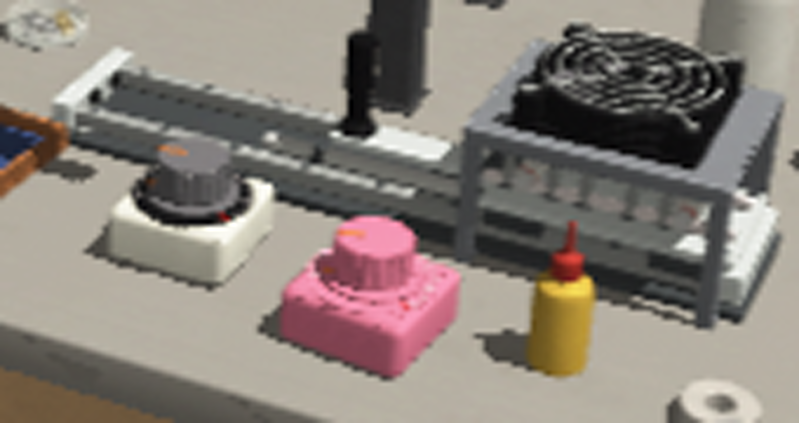

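```bash
python3 - <<'E'
from h import *
a=cv2.imread("pics/s1.png").astype(int);b=cv2.imread("pics/s2.png").astype(int)
d=np.abs(a-b).max(2); print("diff handle region",(d[20:140,320:460]>40).sum(),"hood/carrier end",(d[200:320,690:790]>40).sum())
c=dict(np.load("w28.npz")); k=1/1.5625
crop(c,"w28b.png",185,80,290,180,6)
hsv=cv2.cvtColor(c["img"],cv2.COLOR_RGB2HSV)
roi=np.zeros(hsv.shape[:2],bool); roi[85:172,195:280]=1
def mk(lo,hi,smin=120,vmin=60): return roi&(hsv[...,0]>=lo)&(hsv[...,0]<=hi)&(hsv[...,1]>smin)&(hsv[...,2]>vmin)
for n,m,z in [("green",mk(45,85),41),("red",mk(0,4)|mk(176,180),41),("orange",mk(5,20),70)]:
    v,u=np.nonzero(m); P=np.array([ray(c,x,y,z) for x,y in zip(u,v)])[:,:2]; print(n,len(u),u.mean(),v.mean(),P.mean(0).round(1))
    if n=="orange":
        for x,y,p in zip(u,v,P): print((x,y),p.round(1),end=" ")
E
```

```text
diff handle region 0 hood/carrier end 0
green 11 259.54545454545456 156.72727272727272 [468.7 -50. ]
red 39 205.71794871794873 112.82051282051282 [ 423.9 -103.6]
orange 70 250.78571428571428 128.67142857142858 [438.1 -58. ]
(np.int64(262), np.int64(124)) [433.9 -47.5] (np.int64(263), np.int64(124)) [434.  -46.6] (np.int64(264), np.int64(124)) [434.  -45.7] (np.int64(265), np.int64(124)) [434.  -44.8] (np.int64(261), np.int64(125)) [434.8 -48.5] (np.int64(262), np.int64(125)) [434.8 -47.5] (np.int64(263), np.int64(125)) [434.9 -46.6] (np.int64(256), np.int64(126)) [435.7 -53.1] (np.int64(257), np.int64(126)) [435.7 -52.2] (np.int64(251), np.int64(127)) [436.6 -57.7] (np.int64(252), np.int64(127)) [436.6 -56.8] (np.int64(253), np.int64(127)) [436.6 -55.9] (np.int64(254), np.int64(127)) [436.6 -55. ] (np.int64(255), np.int64(127)) [436.6 -54. ] (np.int64(256), np.int64(127)) [436.6 -53.1] (np.int64(257), np.int64(127)) [436.6 -52.2] (np.int64(258), np.int64(127)) [436.6 -51.3] (np.int64(247), np.int64(128)) [437.4 -61.5] (np.int64(248), np.int64(128)) [437.4 -60.5] (np.int64(249), np.in
[... 1573 characters left out ...]
int64(130)) [439.3 -57.8] (np.int64(252), np.int64(130)) [439.3 -56.9] (np.int64(253), np.int64(130)) [439.3 -55.9] (np.int64(241), np.int64(131)) [440.1 -67.1] (np.int64(242), np.int64(131)) [440.1 -66.2] (np.int64(243), np.int64(131)) [440.1 -65.2] (np.int64(244), np.int64(131)) [440.1 -64.3] (np.int64(245), np.int64(131)) [440.1 -63.4] (np.int64(246), np.int64(131)) [440.1 -62.5] (np.int64(247), np.int64(131)) [440.2 -61.5] (np.int64(248), np.int64(131)) [440.2 -60.6] (np.int64(249), np.int64(131)) [440.2 -59.7] (np.int64(241), np.int64(132)) [441.  -67.1] (np.int64(242), np.int64(132)) [441.  -66.2] (np.int64(243), np.int64(132)) [441.  -65.3] (np.int64(244), np.int64(132)) [441.  -64.3]
```

View pics/w28b.png

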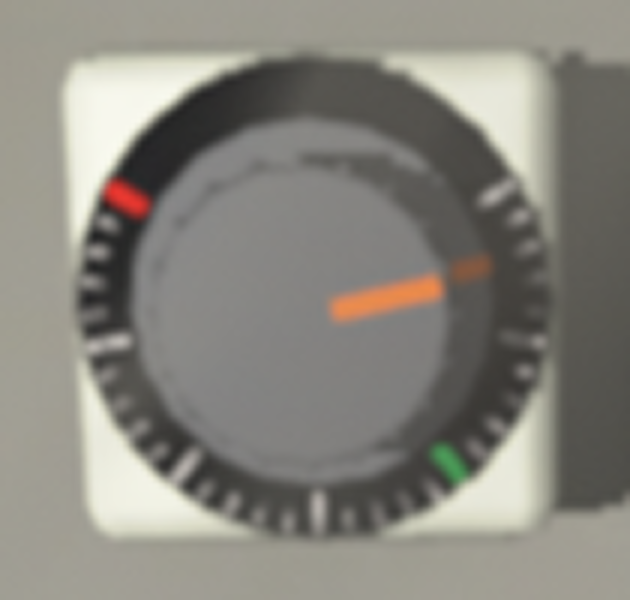

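```bash
python3 - <<'E'
from h import *
go(441,-72,140)
E
python3 -m handwheel '0.01 -0.005 0.02 -8.5 0.085;0.02 -0.01 0.04 -17 0.085;0.03 -0.015 0.06 -25.5 0.085;0.0435 -0.021 0.08 -34 0.085;0.0435 -0.021 0.1 -42.5 0.085;0.0435 -0.021 0.103 -51 0.085;0.0435 -0.021 0.103 -59.5 0.085;0.0435 -0.021 0.103 -68 0.085;0.0435 -0.021 0.103 -76.5 0.085;0.0435 -0.021 0.103 -85 0.085;0.0435 -0.021 0.103 -93.5 0.085;0.0435 -0.021 0.103 -100 0.085'
python3 -c "
from h import *
st()"
python3 -m handwheel '0 0 0 -8.5 0.085;0 0 0 -17 0.085;0 0 0 -25.5 0.085;0 0 0 -34 0.085;0 0 0 -42.5 0.085;0 0 0 -51 0.085;0 0 0 -59.5 0.085;0 0 0 -68 0.085;0 0 0 -76.5 0.085;0 0 0 -85 0.085;0 0 0 -93.5 0.085;0 0 0 -100 0.085'
python3 -c "
from h import *
st();go(441,-72,56)"
```

```text
shift [ 0.0438 -0.0204  0.1031] turn 0 | heading 89.34 pos [485.  -52.1 243.1] tilt [ 4.e-04 -7.e-04 -1.e+00]
clock: 39.7
tcp_pos: [438.9, -72.2, 136.9]
ee_rot: [-0.006, -0.698, 0.716, 0.005]
wrist_force: [-1.0, -0.6, -1.8]
finger_gap: 85.2
t 39.7 pos [438.9 -72.2 136.9] head 178.55 F [-1.  -0.6 -1.8] gap 85.2 q [ 0.63  0.36 -0.63  2.13  0.31  0.75  2.92]
clock: 40.9
tcp_pos: [365.9, 41.4, 59.8]
ee_rot: [0.051, 0.989, -0.125, 0.056]
wrist_force: [-0.4, -0.1, -0.4]
finger_gap: 85.2
t 40.9 pos [365.9  41.4  59.8] head -104.71 F [-0.4 -0.1 -0.4] gap 85.2 q [ 0.83  1.23 -1.57  2.38  1.44  1.43  2.92]
shift [0.0993 0.09   0.024 ] turn 0 | heading -104.71 pos [365.9  41.4  59.8] tilt [ 0.0979 -0.1141 -0.9886]
```

The last joint ran into its range limit, so the turn direction was wrong and the arm drifted. I'll check the surroundings before moving.

```bash
python3 - <<'E'
from h import *
c=cam("scene"); crop(c,"s3.png",0,0,512,384,1.56)
c=cam("wrist"); crop(c,"w29.png",0,0,512,384,1.56)
st(); go(366,41,110)
E
```

```text
t 41.0 pos [363.9  42.3  59.4] head -104.46 F [ 0.8 -0.3  0.3] gap 85.0 q [ 0.82  1.23 -1.57  2.38  1.43  1.43  2.92]
shift [ 0.0085  0.0051 -0.0497] turn 0 | heading -104.46 pos [363.9  42.3  59.4] tilt [ 0.0961 -0.1135 -0.9889]
```

View pics/s3.png

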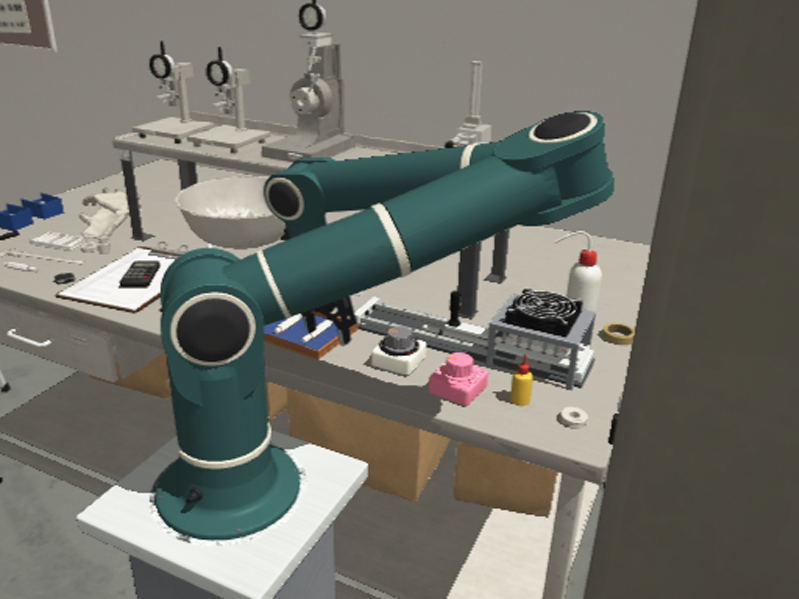

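View pics/w29.png

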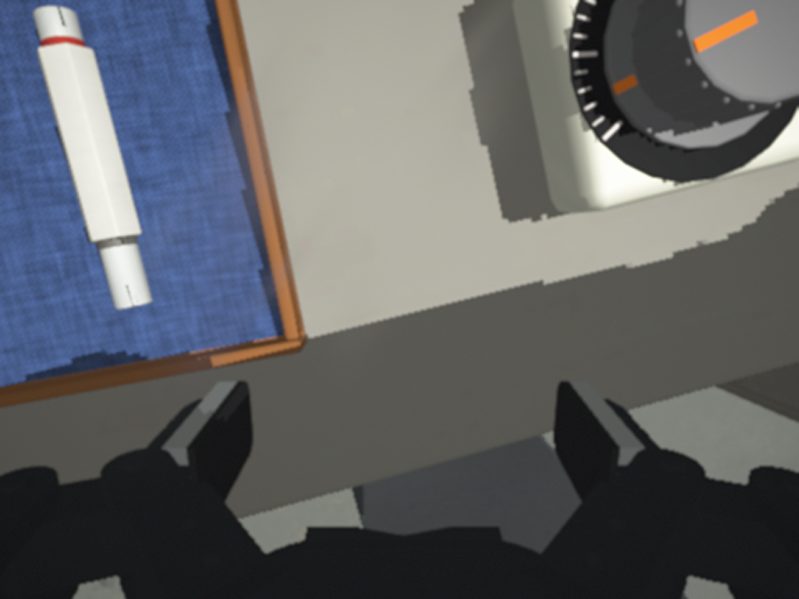

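```bash
python3 -m handwheel '0.004 0.003 -0.025 0 0.085;0.008 0.005 -0.05 0 0.085'
python3 -c "
from h import *
st();go(366,41,110)"
```

```text
clock: 41.2
tcp_pos: [360.3, 54.6, 95.3]
ee_rot: [0.055, 0.987, -0.135, 0.062]
wrist_force: [0.4, -0.6, 1.1]
finger_gap: 85.2
t 41.2 pos [360.3  54.6  95.3] head -105.94 F [ 0.4 -0.6  1.1] gap 85.2 q [ 0.81  1.02 -1.57  2.37  1.29  1.31  2.92]
shift [ 0.011   0.0128 -0.0122] turn 0 | heading -105.94 pos [360.3  54.6  95.3] tilt [ 0.1072 -0.125  -0.9863]
```

```bash
python3 -m handwheel '0 0 -0.01 8.5 0.085;0 0 -0.02 17 0.085;0 0 -0.02 25 0.085;0 0 -0.02 25 0.085'
python3 -c "
from h import *
st();go(441,-72,160)"
```

```text
clock: 41.6
tcp_pos: [359.3, 55.9, 116.0]
ee_rot: [0.041, 0.935, -0.345, 0.075]
wrist_force: [0.9, -0.4, -0.2]
finger_gap: 85.2
t 41.6 pos [359.3  55.9 116. ] head -130.68 F [ 0.9 -0.4 -0.2] gap 85.2 q [ 0.83  0.88 -1.56  2.36  1.2   1.21  2.55]
shift [ 0.1505  0.0449 -0.0176] turn 0 | heading -130.68 pos [359.3  55.9 116. ] tilt [ 0.1123 -0.1296 -0.9852]
```

```bash
python3 -c "
from h import *
go(430,30,260)"
```

```text
shift [ 0.094  -0.0227 -0.1306] turn 0 | heading -130.68 pos [359.3  55.9 116. ] tilt [ 0.1123 -0.1296 -0.9852]
```

```bash
python3 -m handwheel '0.015 -0.004 -0.025 8.5 0.085;0.03 -0.008 -0.05 17 0.085;0.045 -0.012 -0.075 25 0.085;0.07 -0.017 -0.1 33 0.085;0.094 -0.0227 -0.13 41 0.085;0.094 -0.0227 -0.13 49 0.085;0.094 -0.0227 -0.13 57 0.085;0.094 -0.0227 -0.13 65 0.085'
python3 -c "
from h import *
st();go(430,30,260)"
```

```text
clock: 42.4
tcp_pos: [429.6, 30.1, 259.1]
ee_rot: [0.006, -0.603, 0.793, -0.085]
wrist_force: [0.3, 0.1, -0.3]
finger_gap: 84.7
t 42.4 pos [429.6  30.1 259.1] head 164.83 F [ 0.3  0.1 -0.3] gap 84.7 q [ 1.05  0.32 -1.46  2.09  0.57  1.03  2.17]
shift [ 0.0001 -0.0006 -0.0008] turn 0 | heading 164.83 pos [429.6  30.1 259.1] tilt [ 0.1114 -0.1279 -0.9855]
```

```bash
python3 -c "
from h import *
go(400,0,270);go(350,0,270)"
```

```text
shift [ 0.0379  0.0189 -0.0102] turn 0 | heading 164.83 pos [429.6  30.1 259.1] tilt [ 0.1114 -0.1279 -0.9855]
shift [ 0.0516  0.0667 -0.0158] turn 0 | heading 164.83 pos [429.6  30.1 259.1] tilt [ 0.1114 -0.1279 -0.9855]
```

```bash
python3 -m handwheel '0.026 0.033 -0.008 0 0.085;0.0516 0.0667 -0.0158 0 0.085;0.0516 0.0667 -0.0158 0 0.085'
python3 -c "
from h import *
st();go(300,-20,270)"
```

```text
clock: 42.7
tcp_pos: [354.4, 1.6, 264.8]
ee_rot: [-0.005, -0.606, 0.791, -0.078]
wrist_force: [-0.7, -0.5, -1.5]
finger_gap: 84.9
t 42.7 pos [354.4   1.6 264.8] head 165.24 F [-0.7 -0.5 -1.5] gap 84.9 q [ 1.06 -0.18 -1.12  2.22 -0.03  0.92  2.84]
shift [ 0.0357  0.0462 -0.007 ] turn 0 | heading 165.24 pos [354.4   1.6 264.8] tilt [ 0.086  -0.1303 -0.9877]
```

```bash
python3 -m handwheel '0.018 0.023 -0.003 0 0.085;0.0357 0.0462 -0.007 0 0.085;0.0357 0.0462 -0.007 0 0.085'
python3 -c "
from h import *
st();go(300,-20,270)"
```

```text
clock: 43.0
tcp_pos: [299.3, -19.6, 270.5]
ee_rot: [-0.007, -0.607, 0.791, -0.08]
wrist_force: [1.2, 0.4, 0.2]
finger_gap: 85.2
t 43.0 pos [299.3 -19.6 270.5] head 165.35 F [1.2 0.4 0.2] gap 85.2 q [ 0.69 -0.29 -0.7   2.33 -0.07  0.96  2.91]
shift [ 0.0001 -0.0007  0.0006] turn 0 | heading 165.35 pos [299.3 -19.6 270.5] tilt [ 0.0862 -0.1347 -0.9871]
```

```bash
python3 -c "
from h import *
go(255,-20,270)"
python3 -m handwheel '0 0 0 8 0.085;0 0 0 16 0.085;0.02 0.02 -0.003 24 0.085;0.028 0.035 -0.005 30 0.085;0.028 0.035 -0.005 30 0.085'
python3 -c "
from h import *
st();go(270,-20,270)"
```

```text
shift [ 0.012   0.0425 -0.0033] turn 0 | heading 165.35 pos [299.3 -19.6 270.5] tilt [ 0.0862 -0.1347 -0.9871]
clock: 43.5
tcp_pos: [275.3, -35.5, 267.4]
ee_rot: [0.008, -0.393, 0.916, -0.078]
wrist_force: [-0.3, -0.2, 0.9]
finger_gap: 85.0
t 43.5 pos [275.3 -35.5 267.4] head 136.62 F [-0.3 -0.2  0.9] gap 85.0 q [ 0.18 -0.3  -0.26  2.39  0.08  0.98  2.26]
shift [-0.0074  0.014  -0.0051] turn 0 | heading 136.62 pos [275.3 -35.5 267.4] tilt [ 0.0771 -0.1369 -0.9876]
```

```bash
python3 -c "
from h import *
go(150,-265,275)"
```

```text
shift [ 0.2525 -0.0669  0.0143] turn 0 | heading 136.62 pos [275.3 -35.5 267.4] tilt [ 0.0771 -0.1369 -0.9876]
```

```bash
python3 -c "
from h import *
go(265,-150,275);go(215,-220,275);go(150,-265,275)"
```

```text
shift [ 0.09   -0.0715  0.0074] turn 0 | heading 136.62 pos [275.3 -35.5 267.4] tilt [ 0.0771 -0.1369 -0.9876]
shift [ 0.1751 -0.0831  0.0131] turn 0 | heading 136.62 pos [275.3 -35.5 267.4] tilt [ 0.0771 -0.1369 -0.9876]
shift [ 0.2525 -0.0669  0.0143] turn 0 | heading 136.62 pos [275.3 -35.5 267.4] tilt [ 0.0771 -0.1369 -0.9876]
```

```bash
python3 -m handwheel '0.03 -0.025 0.002 5 0.085;0.06 -0.05 0.005 10 0.085;0.09 -0.0715 0.0074 15 0.085;0.13 -0.078 0.01 20 0.085;0.175 -0.083 0.013 25 0.085;0.21 -0.076 0.014 30 0.085;0.2525 -0.067 0.0143 30 0.085;0.2525 -0.067 0.0143 30 0.085;0.2525 -0.067 0.0143 30 0.085'
python3 -c "
from h import *
st();go(120,-210,275)"
```

```text
clock: 44.4
tcp_pos: [148.5, -265.9, 274.6]
ee_rot: [0.029, -0.141, 0.987, -0.073]
wrist_force: [-0.2, 0.2, -0.3]
finger_gap: 85.1
t 44.4 pos [ 148.5 -265.9  274.6] head 106.15 F [-0.2  0.2 -0.3] gap 85.1 q [ 1.11 -0.3  -0.14  2.37 -0.04  0.91  2.85]
shift [ 0.0115  0.0608 -0.0102] turn 0 | heading 106.15 pos [ 148.5 -265.9  274.6] tilt [ 0.077  -0.1358 -0.9877]
```

```bash
python3 -m handwheel '0 0 0 8.5 0.085;0 0 0 17 0.085;0 0 0 25.5 0.085;0 0 0 34 0.085;0.005 0.025 -0.005 40 0.085;0.01 0.05 -0.01 40 0.085;0.01 0.05 -0.01 40 0.085'
python3 -c "
from h import *
st();go(105,-185,275)"
```

```text
clock: 45.1
tcp_pos: [141.5, -240.9, 250.3]
ee_rot: [0.038, 0.206, 0.977, -0.032]
wrist_force: [-0.1, 0.3, 0.2]
finger_gap: 84.7
t 45.1 pos [ 141.5 -240.9  250.3] head 66.09 F [-0.1  0.3  0.2] gap 84.7 q [ 0.87 -0.31  0.04  2.43  0.02  0.92  2.06]
shift [ 0.0535  0.0351 -0.0313] turn 0 | heading 66.09 pos [ 141.5 -240.9  250.3] tilt [ 0.0618 -0.0793 -0.9949]
```

```bash
python3 -c "
from h import *
go(112,-203,270)"
python3 -m handwheel '0.02 0.015 -0.01 0 0.085;0.042 0.027 -0.024 0 0.085;0.042 0.027 -0.024 0 0.085'
python3 -c "
from h import *
st();go(112,-203,270)"
```

```text
shift [ 0.0403  0.0217 -0.0245] turn 0 | heading 66.09 pos [ 141.5 -240.9  250.3] tilt [ 0.0618 -0.0793 -0.9949]
clock: 45.4
tcp_pos: [128.6, -219.8, 246.4]
ee_rot: [0.025, 0.207, 0.978, 0.003]
wrist_force: [0.2, -0.1, 0.2]
finger_gap: 85.2
t 45.4 pos [ 128.6 -219.8  246.4] head 66.11 F [ 0.2 -0.1  0.2] gap 85.2 q [ 0.95 -0.31  0.    2.44 -0.05  0.98  2.13]
shift [ 0.0208  0.009  -0.0245] turn 0 | heading 66.11 pos [ 128.6 -219.8  246.4] tilt [ 0.051  -0.0046 -0.9987]
```

```bash
python3 -c "
from h import *
go(215,-190,255);go(275,-100,260);go(280,-20,260)"
```

```text
shift [-0.0672  0.0624 -0.0043] turn 0 | heading 66.11 pos [ 128.6 -219.8  246.4] tilt [ 0.051  -0.0046 -0.9987]
shift [-0.0858  0.169  -0.0067] turn 0 | heading 66.11 pos [ 128.6 -219.8  246.4] tilt [ 0.051  -0.0046 -0.9987]
shift [-0.0579  0.2442 -0.0068] turn 0 | heading 66.11 pos [ 128.6 -219.8  246.4] tilt [ 0.051  -0.0046 -0.9987]
```

```bash
python3 -m handwheel '-0.034 0.031 -0.002 0 0.085;-0.067 0.0624 -0.0043 0 0.085;-0.076 0.11 -0.006 0 0.085;-0.086 0.15 -0.0067 0 0.085;-0.08 0.19 -0.007 0 0.085;-0.07 0.22 -0.007 0 0.085;-0.058 0.244 -0.007 0 0.085;-0.058 0.244 -0.007 0 0.085;-0.058 0.244 -0.007 0 0.085'
python3 -c "
from h import *
st();go(250,-10,265)"
```

```text
clock: 46.3
tcp_pos: [281.0, -21.0, 260.6]
ee_rot: [0.027, 0.207, 0.978, 0.002]
wrist_force: [-0.5, 0.3, 0.4]
finger_gap: 85.1
t 46.3 pos [281.  -21.  260.6] head 66.11 F [-0.5  0.3  0.4] gap 85.1 q [ 0.68 -0.29 -0.59  2.35 -0.19  0.98  1.37]
shift [ 0.0326 -0.0025 -0.0061] turn 0 | heading 66.11 pos [281.  -21.  260.6] tilt [ 0.0535 -0.0071 -0.9985]
```

```bash
python3 -m handwheel '0.016 -0.004 -0.002 0 0.085;0.033 -0.009 -0.004 0 0.085;0.033 -0.009 -0.004 0 0.085'
python3 -c "
from h import *
st();go(225,-18,265)"
```

```text
clock: 46.6
tcp_pos: [258.3, -17.5, 254.9]
ee_rot: [0.021, 0.209, 0.978, 0.002]
wrist_force: [0.5, 0.1, 0.5]
finger_gap: 85.1
t 46.6 pos [258.3 -17.5 254.9] head 65.84 F [0.5 0.1 0.5] gap 85.1 q [ 0.24 -0.31 -0.24  2.41 -0.08  0.99  1.2 ]
shift [ 0.0297 -0.014  -0.0115] turn 0 | heading 65.84 pos [258.3 -17.5 254.9] tilt [ 0.0421 -0.0056 -0.9991]
```

```bash
python3 -m handwheel '0.014 -0.007 -0.003 0 0.085;0.026 -0.012 -0.008 0 0.085;0.026 -0.012 -0.008 0 0.085'
python3 -c "
from h import *
st();go(225,-18,265)"
```

```text
clock: 46.9
tcp_pos: [245.0, -19.4, 241.3]
ee_rot: [0.012, 0.214, 0.977, -0.002]
wrist_force: [-0.7, -1.4, 0.3]
finger_gap: 85.1
t 46.9 pos [245.  -19.4 241.3] head 65.3 F [-0.7 -1.4  0.3] gap 85.1 q [ 0.39 -0.31 -0.36  2.44 -0.12  0.97  1.25]
shift [ 0.0181 -0.007  -0.0242] turn 0 | heading 65.3 pos [245.  -19.4 241.3] tilt [ 0.0234 -0.0085 -0.9997]
```

```bash
python3 -m handwheel '0.012 -0.005 -0.01 0 0.085;0.017 -0.007 -0.016 0 0.085;0.017 -0.007 -0.016 0 0.085'
python3 -c "
from h import *
st();go(225,-18,265)"
```

```text
clock: 47.2
tcp_pos: [242.1, -16.8, 244.1]
ee_rot: [0.005, 0.209, 0.978, -0.001]
wrist_force: [-0.1, -0.0, -0.5]
finger_gap: 84.6
t 47.2 pos [242.1 -16.8 244.1] head 65.91 F [-0.1 -0.  -0.5] gap 84.6 q [ 0.22 -0.31 -0.23  2.44 -0.08  0.99  1.19]
shift [ 0.0149 -0.008  -0.021 ] turn 0 | heading 65.91 pos [242.1 -16.8 244.1] tilt [ 0.01   -0.0047 -0.9999]
```

```bash
python3 -c "
from h import *
go(441,-72,170)"
```

```text
shift [-0.2033  0.0309  0.0764] turn 0 | heading 65.91 pos [242.1 -16.8 244.1] tilt [ 0.01   -0.0047 -0.9999]
```

```bash
python3 -m handwheel '-0.03 0.005 0 0 0.085;-0.07 0.01 0 -5 0.085;-0.11 0.016 0.02 -10 0.085;-0.15 0.022 0.04 -18 0.085;-0.18 0.028 0.06 -26 0.085;-0.203 0.031 0.0764 -34 0.085;-0.203 0.031 0.0764 -42 0.085;-0.203 0.031 0.0764 -50 0.085;-0.203 0.031 0.0764 -58 0.085;-0.203 0.031 0.0764 -58 0.085'
python3 - <<'E'
from h import *
st(); s=ctrl.read_state(); c=cam("wrist"); np.savez("w30.npz",**{k:v for k,v in c.items()})
crop(c,"w30.png",0,0,512,384,1.56)
c=cam("scene"); crop(c,"s4.png",0,0,512,384,1.56)
go(441,-72,56)
E
```

```text
clock: 48.2
tcp_pos: [440.6, -71.7, 169.7]
ee_rot: [0.004, -0.292, 0.956, -0.003]
wrist_force: [0.8, -0.7, 0.3]
finger_gap: 85.5
t 48.2 pos [440.6 -71.7 169.7] head 123.94 F [ 0.8 -0.7  0.3] gap 85.5 q [ 0.3   0.23 -0.24  2.14  0.09  0.77  2.17]
shift [0.0004 0.0008 0.1139] turn 0 | heading 123.7 pos [440.6 -71.9 169.9] tilt [ 0.01   -0.0046 -0.9999]
```

View pics/w30.png

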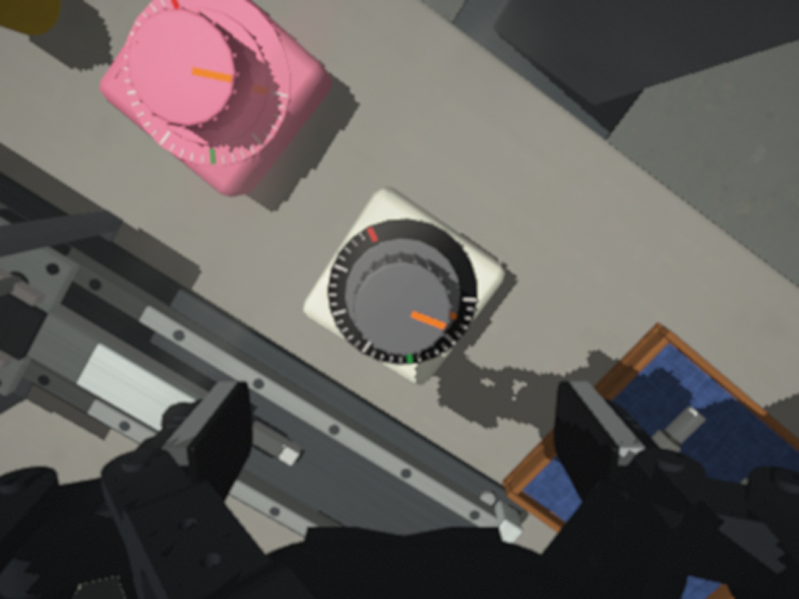

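View pics/s4.png

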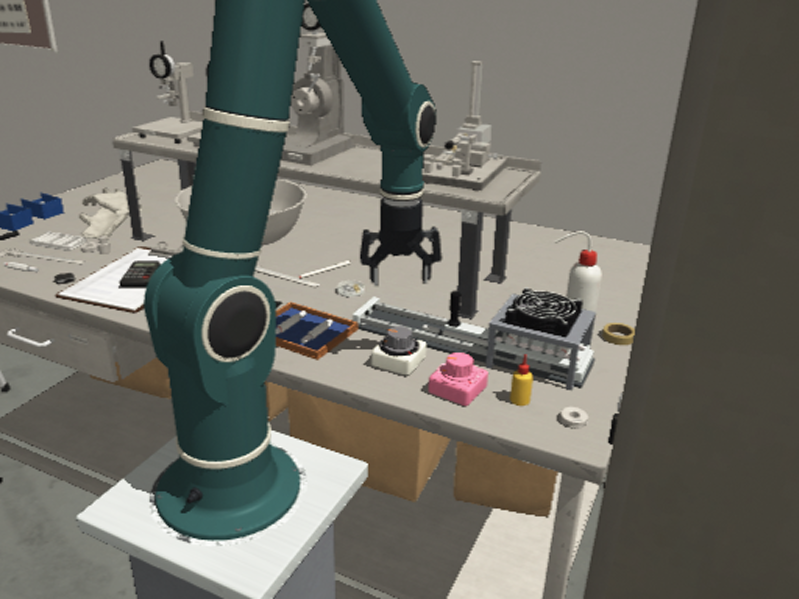

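```bash
python3 - <<'E'
from h import *
c=dict(np.load("w30.npz")); W=pts(c); k=1/1.5625
print(ray(c,403*k,309*k,70))
m=(W[...,2]>66)&(W[...,2]<74)&(np.abs(W[...,1]+72)<32)&(np.abs(W[...,0]-441)<32)
p=W[m]; (cx,cy),r=cv2.minEnclosingCircle(p[:,:2].astype(np.float32)); print(cx,cy,r,np.median(p[:,2]))
E
```

```text
[440.88948306 -72.68705491  70.        ]
440.8963928222656 -72.52400970458984 24.63579750061035 69.99495879374126
```

```bash
python3 -m handwheel '0.0003 0.0005 0.03 0 0.075;0.0003 0.0005 0.06 0 0.075;0.0003 0.0005 0.09 0 0.075;0.0003 0.0005 0.108 0 0.075;0.0003 0.0005 0.1139 0 0.075;0.0003 0.0005 0.1139 0 0.075;0.0003 0.0005 0.1139 0 0.075'
python3 - <<'E'
from h import *
st(); s=ctrl.read_state(); c=cam("wrist"); np.savez("w31.npz",**{k:v for k,v in c.items()})
crop(c,"w31.png",0,0,512,384,1.56)
go(440.9,-72.4,56)
E
```

```text
clock: 49.0
tcp_pos: [441.9, -72.2, 57.0]
ee_rot: [0.005, -0.291, 0.957, -0.004]
wrist_force: [0.2, 0.0, 0.3]
finger_gap: 75.1
t 49.0 pos [441.9 -72.2  57. ] head 123.85 F [0.2 0.  0.3] gap 75.1 q [ 0.25  0.45 -0.19  2.2   0.18  0.49  2.08]
shift [0.0011 0.0005 0.0012] turn 0 | heading 123.85 pos [442.1 -72.2  57.2] tilt [ 0.0121 -0.0055 -0.9999]
```

View pics/w31.png

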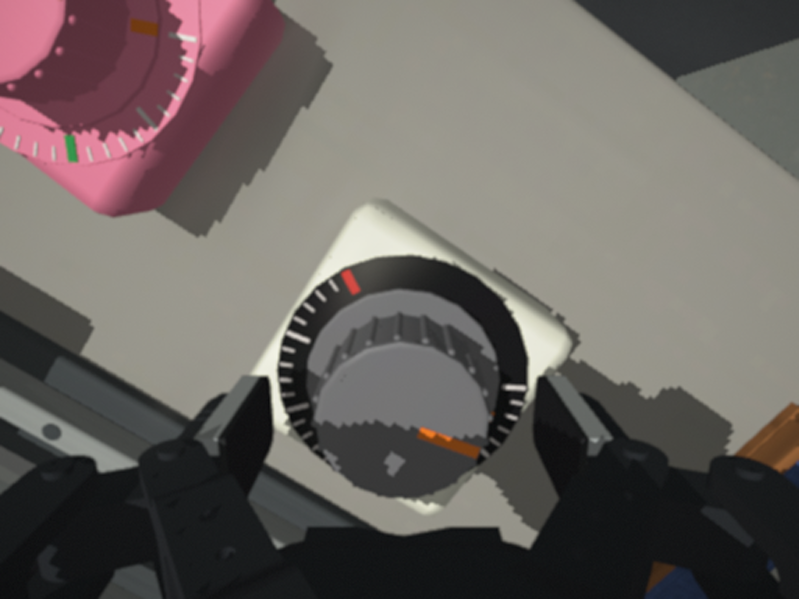

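```bash
python3 -m handwheel '0.001 0.0005 0 0 0.05;0.001 0.0005 0 0 0.03;0.001 0.0005 0 0 0.03;0.001 0.0005 0 0 0.03;0.001 0.0005 0 0 0.03;0.001 0.0005 0 0 0.03;0.001 0.0005 0 0 0.03;0.001 0.0005 0 8 0.03;0.001 0.0005 0 16 0.03' 40
python3 - <<'E'
from h import *
st(); s=ctrl.read_state(); c=cam("wrist"); np.savez("w32.npz",**{k:v for k,v in c.items()})
crop(c,"w32.png",0,0,512,384,1.56); print(s["ft_torque"])
E
```

```text
clock: 49.95
tcp_pos: [440.9, -73.0, 57.4]
ee_rot: [0.006, -0.152, 0.988, -0.004]
wrist_force: [-2.5, -1.5, 7.0]
finger_gap: 45.8
t 49.95 pos [440.9 -73.   57.4] head 107.53 F [-2.5 -1.5  7. ] gap 45.8 q [ 0.19  0.44 -0.12  2.21  0.12  0.49  1.85]
[-0.2736289   0.22074146  0.13604984]
```

View pics/w32.png

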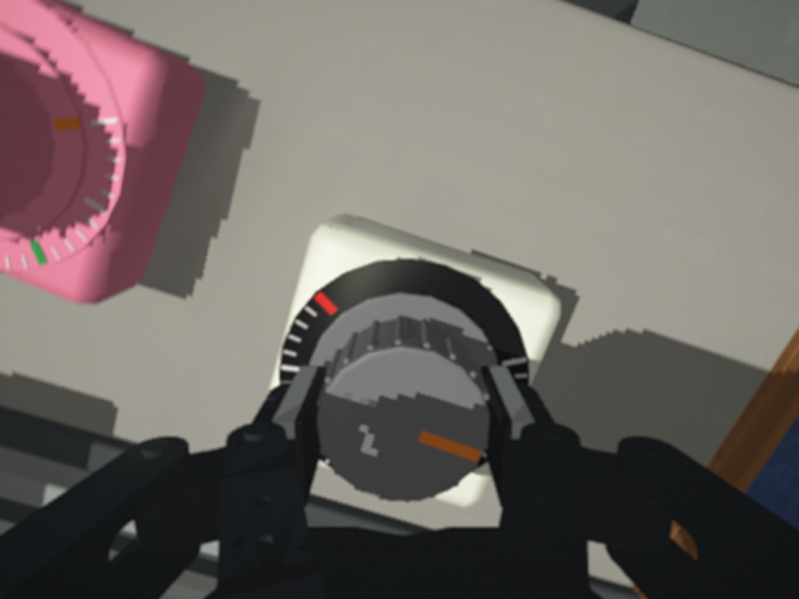

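```bash
python3 -m handwheel '0 0 0 8.5 0.03;0 0 0 17 0.03;0 0 0 25.5 0.03;0 0 0 34 0.03;0 0 0 42.5 0.03;0 0 0 51 0.03;0 0 0 59.5 0.03;0 0 0 68 0.03;0 0 0 76.5 0.03;0 0 0 85 0.03;0 0 0 93.5 0.03;0 0 0 100 0.03'
python3 - <<'E'
from h import *
st(); s=ctrl.read_state(); c=cam("wrist"); np.savez("w33.npz",**{k:v for k,v in c.items()})
crop(c,"w33.png",0,0,512,384,1.56); print(s["ft_torque"]);go(440.9,-72.4,57)
E
```

```text
clock: 51.2
tcp_pos: [441.5, -71.5, 57.2]
ee_rot: [0.006, 0.658, 0.753, 0.003]
wrist_force: [2.9, 1.7, 3.9]
finger_gap: 45.6
t 51.2 pos [441.5 -71.5  57.2] head 7.66 F [2.9 1.7 3.9] gap 45.6 q [-0.2   0.45  0.34  2.23 -0.3   0.49  0.5 ]
[0.28145677 0.33817102 0.06893202]
shift [-0.0008 -0.0008  0.0001] turn 0 | heading 7.44 pos [441.5 -71.5  57.1] tilt [ 0.0125 -0.0045 -0.9999]
```

View pics/w33.png

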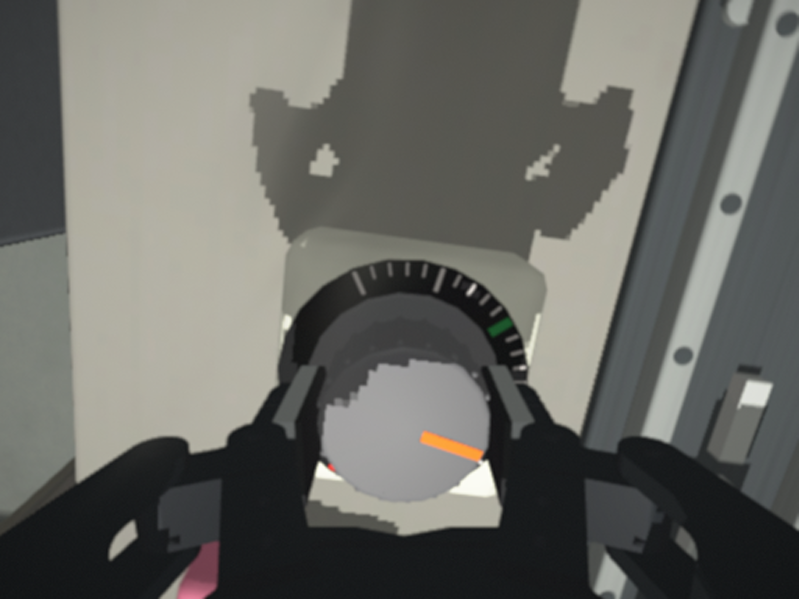

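Knob follows without slipping; the pointer is past the 15-minute mark. Continuing, with the pose shifted slightly to stay centred.

```bash
python3 -m handwheel '0 0 0 8.5 0.03;0 0 0 17 0.03;0 0 0 25.5 0.03;0 0 0 34 0.03;0 0 0 42.5 0.03;0 0 0 51 0.03;0 0 0 59.5 0.03;0 0 0 68 0.03;0 0 0 76.5 0.03;0 0 0 85 0.03;0 0 0 93.5 0.03;0 0 0 100 0.03'
python3 - <<'E'
from h import *
st(); s=ctrl.read_state(); c=cam("wrist"); np.savez("w34.npz",**{k:v for k,v in c.items()})
crop(c,"w34.png",0,0,512,384,1.56); print(s["ft_torque"])
E
```

```text
clock: 52.45
tcp_pos: [443.0, -72.6, 57.2]
ee_rot: [0.003, 1.0, -0.021, 0.008]
wrist_force: [4.6, -0.8, -0.4]
finger_gap: 45.7
t 52.45 pos [443.  -72.6  57.2] head -92.36 F [ 4.6 -0.8 -0.4] gap 45.7 q [-0.56  0.55  0.79  2.25 -0.73  0.59 -0.83]
[ 0.04427954 -0.89958084  0.06216199]
```

View pics/w34.png

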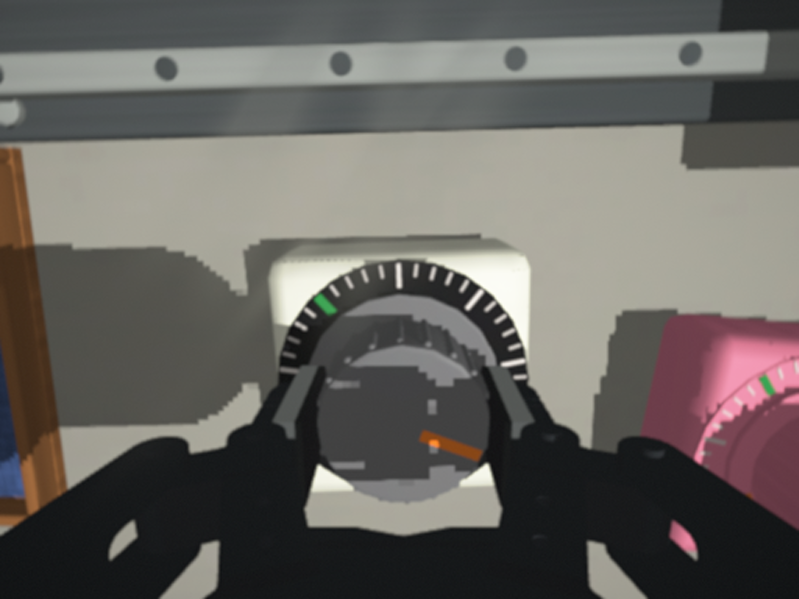

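```bash
python3 -m handwheel '0 0 0 6 0.03;0 0 0 12 0.03;0 0 0 18 0.03;0 0 0 18 0.03;0 0 0 18 0.03'
python3 - <<'E'
from h import *
st(); s=ctrl.read_state(); c=cam("wrist"); np.savez("w35.npz",**{k:v for k,v in c.items()})
crop(c,"w35.png",0,0,512,384,1.56); print(s["ft_torque"])
E
```

```text
clock: 53.0
tcp_pos: [442.9, -73.0, 57.2]
ee_rot: [0.002, 0.985, -0.174, 0.008]
wrist_force: [5.6, -0.8, 2.6]
finger_gap: 45.5
t 53.0 pos [442.9 -73.   57.2] head -110.01 F [ 5.6 -0.8  2.6] gap 45.5 q [-0.62  0.59  0.87  2.26 -0.8   0.62 -1.07]
[-0.2103288  -0.99565665 -0.07454467]
```

View pics/w35.png

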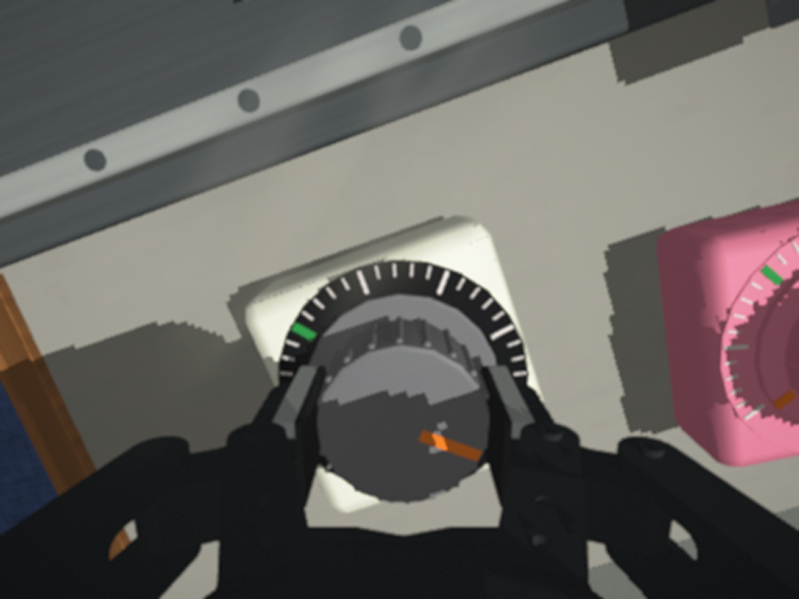

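```bash
cat >> h.py <<'E'
def pointer(c,z=70.3):
    hsv=cv2.cvtColor(c["img"],cv2.COLOR_RGB2HSV)
    W=pts(c); near=(np.hypot(W[...,0]-440.9,W[...,1]+72.4)<26)&(W[...,2]>64)
    m=near&(hsv[...,0]>=6)&(hsv[...,0]<=20)&(hsv[...,1]>140)
    v,u=np.nonzero(m); P=np.array([ray(c,x,y,z)[:2] for x,y in zip(u,v)],np.float32)
    vx,vy,x0,y0=cv2.fitLine(P,cv2.DIST_L2,0,.01,.01).ravel(); d=P.mean(0)-[440.9,-72.4]
    if vx*d[0]+vy*d[1]<0: vx,vy=-vx,-vy
    a=np.degrees(np.arctan2(vy,vx)); b=np.degrees(np.arctan2(d[1],d[0]))
    print("n",len(u),"pointer world",round(a,1),"from centre",round(b,1),"dial deg(yaw0)",round((120-a)%360,1),"min",round(((120-a)%360)/8,2))
E
python3 - <<'E'
from h import *
for n in (28,30,31,32,33,34,35): print(n,end=" "); pointer(dict(np.load(f"w{n}.npz")))
E
```

```text
28 n 47 pointer world 102.5 from centre 100.2 dial deg(yaw0) 17.5 min 2.19
30 n 98 pointer world 101.9 from centre 100.3 dial deg(yaw0) 18.1 min 2.26
31 n 292 pointer world 102.2 from centre 99.9 dial deg(yaw0) 17.8 min 2.22
32 n 295 pointer world 85.6 from centre 83.5 dial deg(yaw0) 34.4 min 4.29
33 n 274 pointer world -13.6 from centre -15.0 dial deg(yaw0) 133.6 min 16.7
34 n 298 pointer world -113.7 from centre -111.3 dial deg(yaw0) 233.7 min 29.21
35 n 299 pointer world -131.6 from centre -128.9 dial deg(yaw0) 251.6 min 31.46
```

```bash
python3 - <<'E'
from h import *
for n in (4,26,28,30,31):
    c=dict(np.load(f"w{n}.npz")); hsv=cv2.cvtColor(c["img"],cv2.COLOR_RGB2HSV); W=pts(c)
    near=(np.hypot(W[...,0]-440.9,W[...,1]+72.4)<48)&(W[...,2]<52)&(W[...,2]>30)
    H,S=hsv[...,0],hsv[...,1]
    g=near&(H>45)&(H<85)&(S>110); r=near&((H<5)|(H>175))&(S>140)
    f=lambda m:(lambda v,u:np.array([ray(c,x,y,41)[:2] for x,y in zip(u,v)]).mean(0))(*np.nonzero(m))
    G,Rr=f(g),f(r); d=Rr-G; print(n,g.sum(),r.sum(),G.round(1),Rr.round(1),"yaw",round(np.degrees(np.arctan2(d[1],d[0]))+130,2),"r",np.linalg.norm(d)/1.97)
E
```

```text
4 2 22 [469.2 -49.7] [ 423.9 -103.2] yaw -0.22 r 35.59339012232353
26 0 21 nan [ 423.8 -103.3] yaw nan r nan
28 12 33 [469.1 -49.8] [ 423.7 -103.6] yaw -0.17 r 35.72346379055179
30 25 22 [469.3 -49.4] [ 423.4 -103.9] yaw -0.11 r 36.11983053460807
31 0 99 nan [ 423.6 -103.9] yaw nan r nan<stdin>:7: RuntimeWarning: Mean of empty slice.
  ret = ret.dtype.type(ret / rcount)
```

```bash
python3 -m handwheel '0 0 0 -4 0.03;0 0 0 -12 0.03;0 0 0 -20 0.03;0 0 0 -28 0.03;0 0 0 -36 0.03;0 0 0 -44 0.03;0 0 0 -52 0.03;0 0 0 -60 0.03;0 0 0 -68 0.03;0 0 0 -76 0.03;0 0 0 -82 0.03;0 0 0 -86 0.03'
python3 -m handwheel '0 0 0 -8 0.03;0 0 0 -16 0.03;0 0 0 -24 0.03;0 0 0 -32 0.03;0 0 0 -40 0.03;0 0 0 -48 0.03;0 0 0 -56 0.03;0 0 0 -64 0.03;0 0 0 -70 0.03;0 0 0 -76 0.03;0 0 0 -82 0.03;0 0 0 -82 0.03'
python3 - <<'E'
from h import *
st(); s=ctrl.read_state(); c=cam("wrist"); np.savez("w36.npz",**{k:v for k,v in c.items()}); pointer(c)
crop(c,"w36.png",0,0,512,384,1.56); print(s["ft_torque"])
E
```

```text
clock: 54.25
tcp_pos: [442.1, -71.5, 57.2]
ee_rot: [0.005, 0.837, 0.547, 0.005]
wrist_force: [4.9, 1.8, 2.5]
finger_gap: 45.8
clock: 55.45
tcp_pos: [440.9, -72.0, 57.1]
ee_rot: [0.007, 0.274, 0.962, -0.001]
wrist_force: [0.4, 1.4, 5.6]
finger_gap: 45.6
t 55.45 pos [440.9 -72.   57.1] head 58.18 F [0.4 1.4 5.6] gap 45.6 q [-0.    0.43  0.1   2.22 -0.09  0.48  1.18]
n 290 pointer world 36.3 from centre 33.9 dial deg(yaw0) 83.7 min 10.47
[ 0.17451932 -0.02655687  0.01796956]
```

View pics/w36.png

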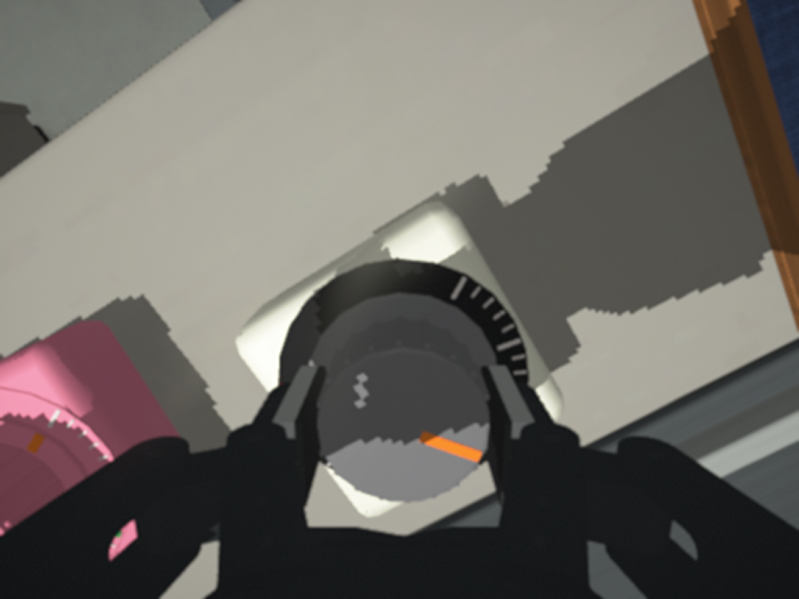

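```bash
python3 -m handwheel '0 0 0 -2 0.03;0 0 0 -3.6 0.03;0 0 0 -3.6 0.03;0 0 0 -3.6 0.03;0 0 0 -3.6 0.06;0 0 0 -3.6 0.075;0 0 0 -3.6 0.075;0 0 0 -3.6 0.075;0 0 -0.04 -3.6 0.075;0 0 -0.08 -3.6 0.075;0 0 -0.12 -3.6 0.075;0 0 -0.15 -3.6 0.075'
python3 -m handwheel '0 0 -0.01 0 0.075;0 0 -0.01 0 0.075;0 0 -0.01 0 0.075'
python3 - <<'E'
from h import *
st(); s=ctrl.read_state(); c=cam("wrist"); np.savez("w37.npz",**{k:v for k,v in c.items()}); pointer(c)
crop(c,"w37.png",0,0,512,384,1.56); crop(c,"w37b.png",200,140,320,250,5)
E
```

```text
clock: 56.7
tcp_pos: [438.9, -71.6, 208.5]
ee_rot: [0.006, 0.246, 0.969, -0.001]
wrist_force: [0.8, -0.4, 0.5]
finger_gap: 75.4
clock: 57.0
tcp_pos: [437.7, -71.4, 215.0]
ee_rot: [0.005, 0.246, 0.969, -0.002]
wrist_force: [0.5, -0.1, -0.4]
finger_gap: 74.7
t 57.0 pos [437.7 -71.4 215. ] head 61.5 F [ 0.5 -0.1 -0.4] gap 74.7 q [-0.03  0.14  0.13  2.12 -0.02  0.87  1.18]
n 66 pointer world 40.5 from centre 37.2 dial deg(yaw0) 79.5 min 9.94
```

View pics/w37b.png

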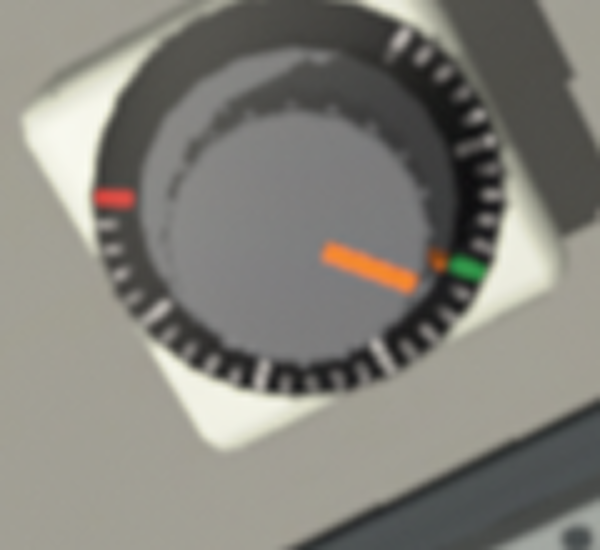

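View pics/w37.png

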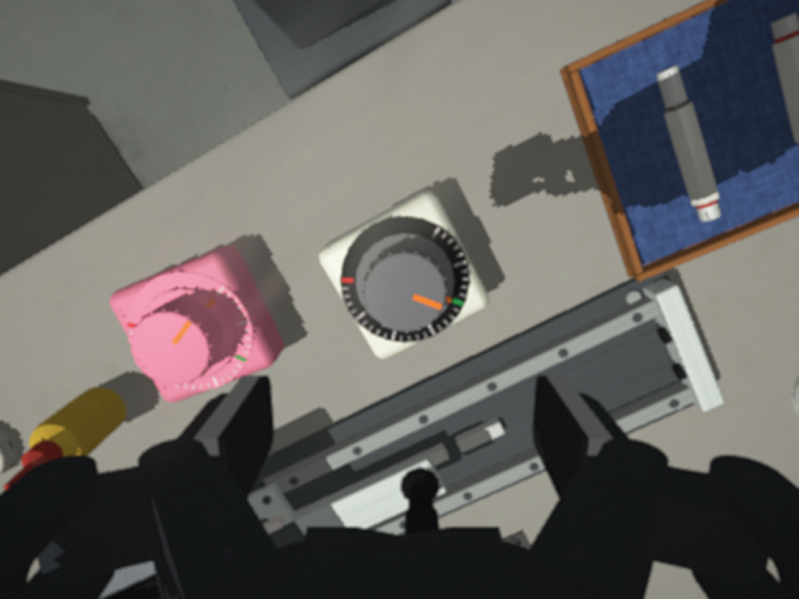

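```bash
python3 - <<'E'
from h import *
c=cam("scene"); crop(c,"s5.png",165,180,385,290,3.6)
a=cv2.imread("pics/s2.png").astype(int); b=cv2.resize(c["img"][180:270,215:385,::-1],None,fx=4.7,fy=4.7,interpolation=cv2.INTER_CUBIC).astype(int)
d=np.abs(a-b).max(2); print("diff handle",(d[20:140,320:460]>40).sum(),"hood",(d[130:320,460:790]>40).sum())
E
```

```text
diff handle 0 hood 0
```

View pics/s5.png

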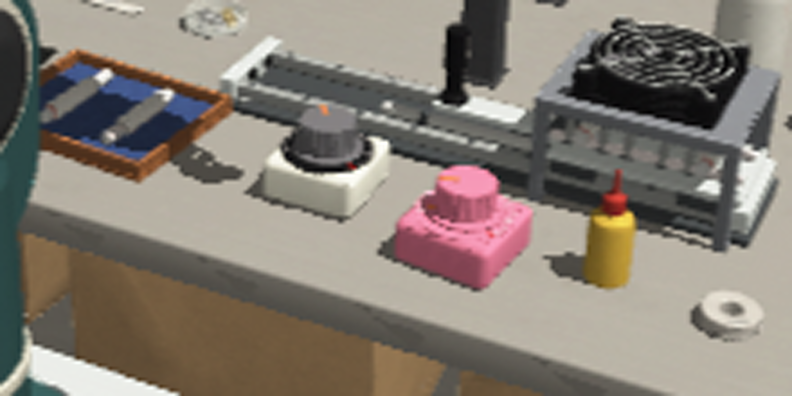

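```bash
python3 -c "
from workcell import ctrl
print(ctrl.hand_in())"
```

```text
the job is handed in; nothing more can be done
None
```

The changeover is done and handed in at about 57 s on the robot's clock.

**What I did**
- Drew the carrier out to the loading detent, with 270 mm of travel measured at the handle.
- Laid both soaked gauges flat in the wooden tray. It had been knocked about 4 cm aside, so I found its new position first.
- Laid both fresh gauges across cradles 3 and 1.
- Pushed the carrier back into the soak detent.
- Turned the timer knob clockwise to about 31.5 minutes, then back to the green mark, and released it.

**What the last checks showed**
- **Carrier:** the scene-camera picture of the handle after the push matches the one from the start, and it hadn't changed at the final check.
- **Timer:** the pointer reads about 9.9 minutes, on the green mark.
- **Soaked gauges:** both lie flat in the tray.
- **Fresh gauges:** the handle middles were about 2 mm off the cradle centres, measured before the push. I did not look at them closely again under the hood.

**What went wrong:** before gripping the knob I turned the wrist the wrong way into a joint limit. The arm drifted and the tool tilted about 10°. The pictures showed nothing touched or moved, and I brought the tilt back to about 0.6° before gripping the knob.

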